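# Weigh down a glued window carrier in the curing jig

### The job

Get the glued carrier ready to cure: drop the white carrier into the jig's yellow pocket until it sits fully down, then swing the red lever fully shut over its tongue. Throw the snapped blue weights into the red scrap bin and stack all the sound ones in a single column centred on top of the locked carrier, each lying flat and the same way up as it lies now. Leave the other things on the bench where they are.

Things in the scene. Friction and masses are not known exactly. Their poses are not given: they have to be found in the camera images.
- jig: Fixed aluminium jig plate, 190 x 150 x 10 mm (x -85 to +105). Origin on its underside below the pocket centre; x points from the pocket to the tongue gap and lever. Yellow walls, 12 mm high above the plate and 10 thick, surround the 74 x 62 mm (x, y) pocket, 2 mm clear all round the carrier body, with a 38 mm gap in the +x wall for the tongue.
- jig_seat (a point): Centre of the pocket floor, 10 mm above the bench; the seated carrier's origin lies here with its x along this x. Axes as the jig's.
- jig_pad (a point): Where the centre of the seated carrier's top face will be, 58 mm above the bench; the column is to be centred on its vertical.
- carrier: Loose white plastic block, body 70 x 58 x 48 mm (x, y, height) with a tongue 30 wide, 14 high reaching 21 mm beyond the body at the +x end. Flat top, grey inlay. 0.25 kg. Origin: centre of the body's underside, z up.
- lever (a joint): Red locking lever on a vertical pivot, turning level above the pocket's open end: 0 rad = fully shut (arm lies across the tongue, along the jig's -y), grows anticlockwise from above as it opens to its stop at 1.5 (arm then points nearly along the jig's +x). Stays where it is left; about 1 N at the knob moves it.
- lever_pivot (a point): The lever's pivot axis (vertical) at the underside of the arm, 27 mm above the bench, at x +58, y +55 mm in the jig's frame. The arm is 16 wide, 8 thick; its underside clears the seated tongue by 3 mm.
- lever_knob (a point): Centre of the top of the upright black knob on the lever's arm, 105 mm from the pivot: a pin 14 mm in diameter, 32 mm high above the arm, its top 67 mm above the bench.
- w_arch: Loose blue cast-iron weight, lying flat at the start the right way up. Origin: centre of its outline's bounding rectangle, on the underside, z up. Bridge shape: 80 x 48 mm (x, y), 28 high, flat top; stands on two feet 22 mm long (x) at the ends, 14 high, so it needs support under both ends. About 0.58 kg.
- w_ell: Loose blue cast-iron weight, lying flat at the start the right way up. Origin: centre of its outline's bounding rectangle, on the underside, z up. Flat L plate 26 mm high: a bar x -42..+42, y -24..+4 mm, with an arm x +8..+42, y +4..+24 mm; mass centre near x +5, y -5. About 0.56 kg.
- w_lug: Loose blue cast-iron weight, lying flat at the start the right way up. Origin: centre of its outline's bounding rectangle, on the underside, z up. Slab 84 x 48 mm, 26 high, with a cast lug on top at its -x end: x -42..-28 mm, full width, 14 high above the slab; the rest of the top is flat. About 0.75 kg.
- w_rib: Loose blue cast-iron weight, lying flat at the start the right way up. Origin: centre of its outline's bounding rectangle, on the underside, z up. Slab 66 x 46 mm, 22 high, with a rounded rib 16 mm wide along x on the middle of its top, total height 40; nothing can lie on it. About 0.56 kg.
- broken_a: Loose snapped weight, scrap: blue, only 45 mm long (x from -23 to +22), 46 wide (y), with a bright sloping broken face at its +x end; body 24 high for x from -23 to +11, then a 10 mm high toe. About 0.26 kg. Origin under its middle, z up. A lug 12 mm long (x -23..-11), full width, stands 12 mm above the body.
- broken_b: Loose snapped weight, scrap: blue, only 45 mm long (x from -23 to +22), 46 wide (y), with a bright sloping broken face at its +x end; body 24 high for x from -23 to +11, then a 10 mm high toe. About 0.26 kg. Origin under its middle, z up. A rib 14 mm wide along x stands 10 mm above the body, y from -7 to +7.
- broken_c: Loose snapped weight, scrap: blue, only 45 mm long (x from -23 to +22), 46 wide (y), with a bright sloping broken face at its +x end; body 24 high for x from -23 to +11, then a 10 mm high toe. About 0.26 kg. Origin under its middle, z up. Nothing stands on it.
- bin: Fixed red open scrap bin, 160 x 150 mm (x, y), 55 high, walls 5 mm. Origin: centre of its underside.
- bin_in (a point): Centre of the scrap bin's inner floor, 5 mm above the bench, axes as the bin's.
- tape: Yellow tape roll, 60 mm across, 24 high. Not part of the job; leave it. Origin at its underside.
- driver: Orange-handled screwdriver, 180 mm long, along its x. Not part of the job; leave it. Origin at its underside.
- glue: White glue bottle with red cap, 44 mm across, 110 high. Not part of the job; leave it. Origin at its underside.
- cup: Green cup, 76 mm across, 70 high. Not part of the job; leave it. Origin at its underside.
- can: Metal can, 52 mm across, 90 high. Not part of the job; leave it. Origin at its underside.
- rivets: Cardboard box of rivets, 90 x 130 x 60 mm high. Not part of the job; leave it. Origin at its underside.
- wrench: Steel wrench, 160 mm long, along its x. Not part of the job; leave it. Origin at its underside.
Mind the look-alikes: they are no part of the job. Leave any orange, pink or turquoise look-alike of the broken_b alone.

How it is judged:
By the outcome, as a careful person would: the job done as asked, in the order asked, and still so for the second after the job is handed in, with the robot touching nothing.
Of w_arch, w_ell, w_lug, w_rib only 3 to 4 are there at a start; the rules pass over those that are not, and their reading is None.
Of broken_a, broken_b, broken_c only 2 to 3 are there at a start; the rules pass over those that are not, and their reading is None.
At some moment in a run one of broken_a, broken_b, broken_c, carrier may be knocked a few centimetres aside while the robot is not near it.
It also fails if it takes over 210 s, if anything falls off the work surface, if the arm or the gripper's body presses on something with over 40 N, if the wrist force passes 120 N, or if a joint passes its speed limit or range.

### The arm

A 6-joint arm with a two-finger parallel gripper is mounted at the origin on the work surface. World frame = base frame: x ahead of the robot, y to its left, z up, the work surface at z = 0. Lengths are in m, angles in rad, forces in N, time in s.
With the tool pointing down it reaches from about 0.35 to 0.775 m from the base axis. Payload 5.5 kg.
Tool frame: the origin (TCP) lies on the centre line of the jaws, within the pads' length; the fingertips stand 11 mm ahead of it and the grasp point (between the pads) lies 8 mm behind it (env.tip_extent is the distance from the TCP to the fingertips, in m); z points along the fingers, y is the line along which they close (so a half turn about z gives the same grasp; the last joint's range is limited). The gripper opens to 85 mm and grips with 20 to 120 N. Pads are 22 mm wide; open, the fingers measure 114 mm over their backs; the gripper's body (76 mm by 85 mm) begins 54 mm behind the grasp point. The pads swing forward as they close: fully open they stand 13 mm farther back than shut.
Start: joints at [-1.406, 0.313, 0.046, 1.304, 0, 1.431], TCP at [0.173, -0.549, 0.242] pointing down, gripper open.
Joint ranges: [-2.76, 2.76], [-0.86, 1.69], [-1.03, 1.26], [-2.2, 2.34], [-1.47, 1.5], [-3.14, 3.14]. Speed limits (rad/s): [2.57, 2.57, 3.14, 3.14, 3.14, 3.14].

### API

Orientations are given as a unit quaternion [w, x, y, z].
In Python, from workcell import env gives the robot as it stands.
- The arm moves only by the shell command python3 -m jog 'ROWS' [FORCE]. ROWS is JSON, a list of rows, each a list of 5 numbers: the gripper's target within -1 to 1 (shut at 1, half-way at 0, fully open at -1), then the shift along the tool's x, y, z in m, then the turn about the tool's z in degrees. In form: [[fingers, tx, ty, tz, turn], ...]. A call has 1 to 5 rows; each row shifts and turns the commanded pose from where the row before left it, along the tool's axes as they then stand; what a row does not reach is not made up. A row lasts 1/12 s, in which the tool goes at most 41.7 mm and 7.16 degrees, less where a joint would pass 70% of its speed; a pose out of reach is approached as far as the arm can. A call is refused whole if a number of a shift passes 0.0417 or a number of a turn 7.16, either way. A call with a gripper value outside its range is refused whole. The fingers move at their own pace and stop on an object; FORCE is the grip in N (left out, the last holds). Time passes only in rows, so rows that do not move let the fingers close. It gives the time, the measured TCP pose, the force, the opening and the grip force at its end, in the units of the state.
- env.get_state(): the state, without advancing time (a new reading comes with each control period).
- env.read_camera(name): name is "side" or "top" or "wrist"; returns a dict with "img" (384x512x3 uint8, red, green, blue), "fov_y" (degrees; the focal length in pixels is half the picture's height over the tangent of half this angle, whatever the lens; pixels are square), "cx", "cy" (the principal point, pixels), "T" (4x4, takes a point from camera to world coordinates). Camera axes: x right, y up, looking along -z (the intrinsics and any distortion apply to the point x, -y, -z); pixel columns grow to the right and rows downward; lengths in m; the calibration is good to about 2 mm. A picture is of the moment at which its call begins. There is no depth.
- env.hand_in(): hands the job in; it is judged then, once.
The state is a dict: "clock": time; "joint_pos": joint angles; "qvel": joint speeds; "tau": joint torques, N m; "tcp_pos": TCP position; "orientation": TCP orientation; "wrist_force": force on the tool from outside, world axes, zero at the start; "ft_torque": the same for the moment, N m; "finger_gap": finger opening in m; "grip_force": force on a finger pad.
Only numpy, scipy, OpenCV 4.12 (cv2) and the standard library are available. Lean on these libraries where they do the work, as an engineer would, in place of code of your own. Each camera call takes 0.05 s, during which the arm holds its last target. There are 200 camera calls.

## Working session

There is one attempt and no reset: what is moved stays moved. The work goes in short steps, Python scripts to look and compute and a shell command to move; the robot and the scene stay as the last step left them, time stands still between calls to the robot, and variables do not carry over. Pictures are saved under pics/ and viewed, at most 14 in all, crops included, and the job is handed in when it is done.

```bash
ls; mkdir -p pics; cat > h.py <<'E'
import numpy as np, cv2
from workcell import env
def cam(n, save=None):
    c=env.read_camera(n)
    if save: cv2.imwrite('pics/'+save, c['img'][:,:,::-1])
    return c
def f(c): return c['img'].shape[0]/2/np.tan(np.radians(c['fov_y'])/2)
def px2w(c,u,v,z):
    T=np.array(c['T']); d=T[:3,:3]@np.array([(u-c['cx'])/f(c),-(v-c['cy'])/f(c),-1.])
    o=T[:3,3]; return o+d*(z-o[2])/d[2]
def w2px(c,p):
    T=np.array(c['T']); q=T[:3,:3].T@(np.asarray(p,float)-T[:3,3])
    return c['cx']+f(c)*q[0]/-q[2], c['cy']-f(c)*q[1]/-q[2]
E
python3 - <<'E'
from h import *
for n in ['top','side','wrist']:
    c=cam(n,n+'0.png'); print(n,c.keys(),c['fov_y'],c['cx'],c['cy'],np.round(c['T'],3).tolist())
a=[cv2.imread('pics/%s0.png'%n) for n in ['top','side','wrist']]
cv2.imwrite('pics/topbig.png',cv2.resize(a[0],(800,600),interpolation=cv2.INTER_CUBIC))
print(env.get_state(),env.tip_extent)
E
```

```text
pics
top dict_keys(['img', 'fov_y', 'cx', 'cy', 'T']) 52.9098761877095 253.28073084559156 185.93006320833342 [[-0.025, 0.989, -0.147, 0.331], [-1.0, -0.025, 0.0, 0.049], [-0.004, 0.147, 0.989, 1.391], [0.0, 0.0, 0.0, 1.0]]
side dict_keys(['img', 'fov_y', 'cx', 'cy', 'T']) 57.050514674752996 255.81575047325595 189.66064072693734 [[-0.968, 0.192, -0.165, 0.37], [-0.253, -0.762, 0.596, 0.657], [-0.011, 0.618, 0.786, 0.835], [0.0, 0.0, 0.0, 1.0]]
wrist dict_keys(['img', 'fov_y', 'cx', 'cy', 'T']) 60.08102001886166 253.6021385202441 195.8099055121986 [[0.299, 0.904, 0.307, 0.251], [-0.954, 0.284, 0.095, -0.525], [-0.001, -0.321, 0.947, 0.372], [0.0, 0.0, 0.0, 1.0]]
{'clock': 0.15, 'joint_pos': array([-1.40558882e+00,  3.13819232e-01,  4.52329426e-02,  1.30359168e+00,
       -9.43698610e-06,  1.43119513e+00]), 'qvel': array([-1.31704553e-05, -3.15888336e-03,  3.30514519e-03, -6.53451470e-04,
        5.92040379e-04,  1.06949396e-05]), 'tau': array([ 2.29752724e-03, -4.81063235e+01,  2.98815590e+01,  1.39719262e-02,
       -3.18619107e-05, -4.72597876e-06]), 'tcp_pos': array([ 0.17249014, -0.5481328 ,  0.24161577]), 'orientation': array([-6.90702067e-04,  9.88408682e-01,  1.51815018e-01, -1.35625270e-05]), 'wrist_force': array([-0.46766392,  0.25843007,  0.6322753 ]), 'ft_torque': array([-0.00836344,  0.01112219, -0.04755136]), 'grip_force': 0.0, 'finger_gap': 0.08529863628050613} 0.011
```

View pics/topbig.png

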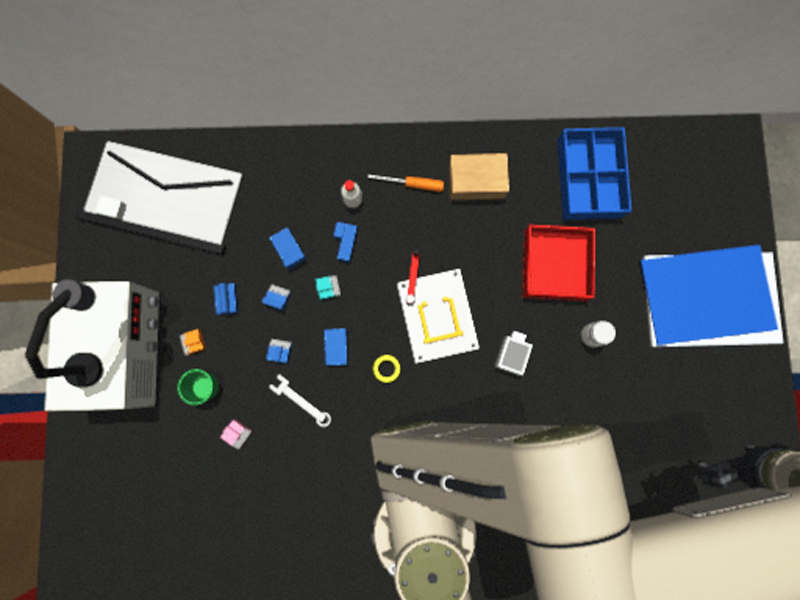

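View pics/side0.png

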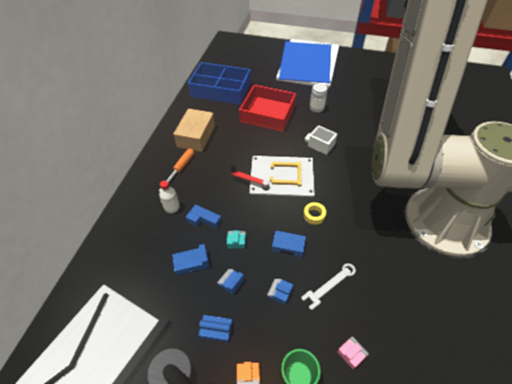

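```bash
python3 - <<'E'
from h import *
t=cv2.imread('pics/top0.png'); s=cv2.imread('pics/side0.png')
A=cv2.resize(t[135:240,125:315],(760,420)[0:2],interpolation=cv2.INTER_CUBIC)
B=cv2.resize(s[140:350,160:360],(400,420),interpolation=cv2.INTER_CUBIC)
cv2.imwrite('pics/cropA.png',A)
cv2.imwrite('pics/cropAB.png',cv2.resize(np.hstack([cv2.resize(A,(400,221)),np.zeros((221,0,3),np.uint8)]),(400,221)))
cv2.imwrite('pics/cropB.png',cv2.resize(s[140:350,160:360],(570,600),interpolation=cv2.INTER_CUBIC))
c=env.read_camera('top')
im=c['img']; hsv=cv2.cvtColor(im,cv2.COLOR_RGB2HSV)
m=cv2.inRange(hsv,(100,120,50),(125,255,255))
n,l,st,ce=cv2.connectedComponentsWithStats(m)
for i in range(1,n):
    if st[i,4]<40 or st[i,4]>1500: continue
    cn=cv2.findContours((l==i).astype(np.uint8),0,2)[0][0]
    (x,y),wh,a=cv2.minAreaRect(cn)
    b=np.array([px2w(c,u,v,0.025)[:2] for u,v in cv2.boxPoints(((x,y),wh,a))])
    ctr=b.mean(0); e=b[1]-b[0]; e2=b[2]-b[1]
    print(st[i,4],np.round([x,y],1),'ctr',np.round(ctr,3),'L',np.round([np.hypot(*e),np.hypot(*e2)],3),'ang',np.degrees(np.arctan2(e[1],e[0])).round(1))
E
```

```text
269 [219.2 154.1] ctr [0.654 0.17 ] L [0.088 0.052] ang -11.6
350 [183.6 158.6] ctr [0.641 0.299] L [0.053 0.091] ang -60.7
287 [144.  190.6] ctr [0.528 0.44 ] L [0.053 0.072] ang -86.2
133 [175.2 191.9] ctr [0.52  0.329] L [0.033 0.056] ang -18.0
351 [214.5 221.5] ctr [0.411 0.189] L [0.053 0.081] ang -91.4
138 [177.8 225.6] ctr [0.4   0.319] L [0.041 0.053] ang -9.1
306 [ 14.  257.7] ctr [0.302 0.89 ] L [0.1   0.038] ang -88.1
```

View pics/cropA.png

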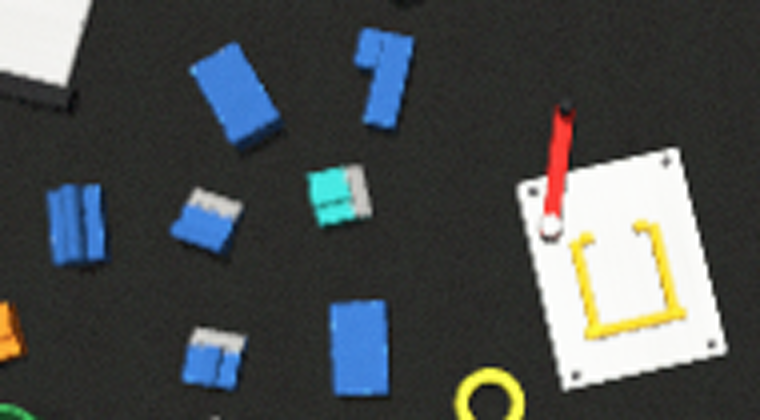

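View pics/cropB.png

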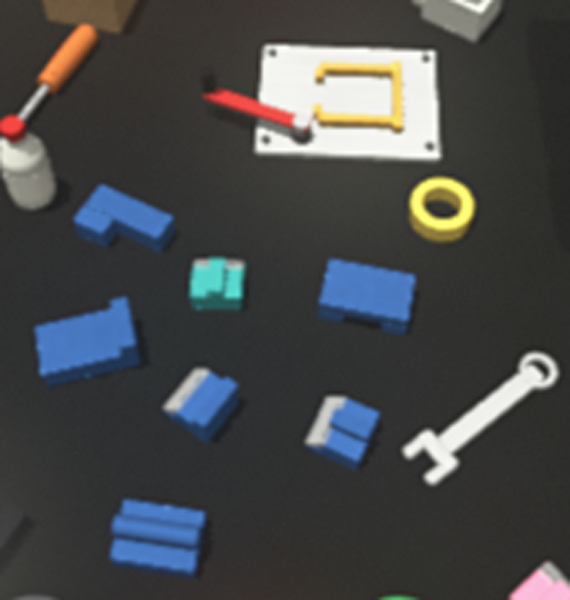

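```bash
cat >> h.py <<'E'
def rect(c,m,z):
    cn=max(cv2.findContours(m.astype(np.uint8),0,2)[0],key=cv2.contourArea)
    b=np.array([px2w(c,u,v,z)[:2] for u,v in cn[:,0].astype(float)],np.float32)
    (x,y),(w,h),a=cv2.minAreaRect(b)
    if w<h: w,h,a=h,w,a+90
    return [round(float(q),4) for q in (x,y,w,h,a)]
def go(x,y,z,yaw=None):
    """shift in tool axes (mm) and turn (deg) to reach tcp x,y,z with tool-x at yaw deg (mod 180)"""
    s=env.get_state(); w,a,b,cc=s['orientation']; p=s['tcp_pos']
    from scipy.spatial.transform import Rotation as Ro
    R=Ro.from_quat([a,b,cc,w]).as_matrix(); d=R.T@(np.array([x,y,z])-p)
    ph=np.degrees(np.arctan2(R[1,0],R[0,0])); t=0 if yaw is None else (ph-yaw+90)%180-90
    print('t%.1f tcp'%s['clock'],np.round(p*1000,1),'phi %.1f'%ph,'gap %.1f'%(s['finger_gap']*1000),'j6 %.2f'%s['joint_pos'][5],'| shift mm',np.round(d*1000,1),'turn %.1f (other %.1f)'%(t,t-180*np.sign(t)))
E
python3 - <<'E'
from h import *
c=cam('top'); im=c['img']; hsv=cv2.cvtColor(im,cv2.COLOR_RGB2HSV)
m=cv2.inRange(hsv,(0,0,140),(180,60,255)); 
n,l,st,ce=cv2.connectedComponentsWithStats(m)
for i in range(1,n):
    if 200<st[i,4]<5000: print(ce[i].round(1),st[i,4],'z10',rect(c,l==i,.01),'z48',rect(c,l==i,.048))
ye=cv2.inRange(hsv,(20,150,120),(32,255,255)); n,l,st,ce=cv2.connectedComponentsWithStats(cv2.dilate(ye,np.ones((3,3))))
for i in range(1,n):
    if st[i,4]>60: print('yel',ce[i].round(1),st[i,4],rect(c,(l==i),.022))
re=cv2.inRange(hsv,(0,170,100),(6,255,255)); n,l,st,ce=cv2.connectedComponentsWithStats(re)
for i in range(1,n):
    if st[i,4]>40: print('red',ce[i].round(1),st[i,4],rect(c,l==i,.033),rect(c,l==i,.055))
go(.39,-.15,.2)
E
```

```text
[104.3 123.4] 3940 z10 [0.7887, 0.5975, 0.3392, 0.1799, 74.5534] z48 [0.7761, 0.5824, 0.3298, 0.175, 74.5534]
[506.1 188.2] 833 z10 [0.4836, -0.8519, 0.3036, 0.0508, 172.9875] z48 [0.4794, -0.8271, 0.2953, 0.0494, 172.9875]
[479.6 204.3] 630 z10 [0.5002, -0.6972, 0.2677, 0.2131, 90.0579] z48 [0.4956, -0.6766, 0.2603, 0.2072, 90.0579]
[280.  201.7] 1919 z10 [0.4781, -0.0446, 0.1916, 0.1515, 11.4201] z48 [0.474, -0.042, 0.1863, 0.1473, 11.4201]
[ 49.6 226. ] 3787 z10 [0.43, 0.813, 0.2936, 0.2887, 0.0633] z48 [0.4273, 0.792, 0.2855, 0.2807, 0.0633]
[329.4 225.9] 414 z10 [0.3897, -0.2202, 0.0909, 0.0623, 159.4923] z48 [0.388, -0.2128, 0.0884, 0.0606, 159.4923]
[191.8 256.3] 273 z10 [0.2881, 0.2703, 0.1581, 0.0378, 50.1097] z48 [0.2893, 0.2642, 0.1537, 0.0367, 50.1098]
[365.1 312.6] 4206 z10 [0.0857, -0.3251, 0.2258, 0.2256, 9.1673] z48 [0.0924, -0.3148, 0.2196, 0.2194, 9.1673]
[267. 341.] 1724 z10 [-0.0321, 0.0057, 0.2204, 0.2155, 80.2627] z48 [-0.0221, 0.0069, 0.2143, 0.2095, 80.2627]
yel [281.1 206.5] 349 [0.4662, -0.0467, 0.0974, 0.0964, 10.7426]
yel [247.  235.4] 272 [0.3594, 0.0755, 0.0664, 0.0635, 178.5807]
red [357.6 167.9] 1790 [0.5933, -0.3292, 0.1687, 0.154, 175.8251] [0.589, -0.3231, 0.166, 0.1515, 175.8251]
red [264.1 174.5] 113 [0.5723, 0.0099, 0.0934, 0.0177, 170.4057] [0.5684, 0.0106, 0.0919, 0.0174, 170.4057]
red [ 15.3 267.4] 189 [0.2699, 0.8813, 0.1012, 0.022, 90.6081] [0.2709, 0.8678, 0.0995, 0.0216, 90.6081]
t0.2 tcp [ 172.5 -548.3  241.9] phi 17.5 gap 85.4 j6 1.43 | shift mm [ 327.  -314.6   42.2] turn 0.0 (other 0.0)
```

```bash
python3 -m jog '[[-1,0.0297,-0.0261,0.003,0],[-1,0.0297,-0.0261,0.003,0],[-1,0.0297,-0.0261,0.003,0],[-1,0.0297,-0.0261,0.003,0],[-1,0.0297,-0.0261,0.003,0]]' 60 >/dev/null
python3 -m jog '[[-1,0.0297,-0.0261,0.003,0],[-1,0.0297,-0.0261,0.003,0],[-1,0.0297,-0.0261,0.003,0],[-1,0.0297,-0.0261,0.003,0],[-1,0.0297,-0.0261,0.003,0]]'
python3 -m jog '[[-1,0,0,0,6.3],[-1,0,0,0,6.3],[-1,0,0,0,6.3],[-1,0,0,0,6.3],[-1,0,0,0,6.3]]' >/dev/null
python3 -m jog '[[-1,0,0,0,6.5],[-1,0,0,0,0],[-1,0,0,0,0]]'
python3 - <<'E'
from h import *
go(.378,-.209,.2,-20.5)
c=cam('wrist','w1.png')
E
```

```text
clock: 1.08
tcp_pos: [0.3781, -0.2087, 0.2124]
orientation: [0.0, 0.988, 0.152, 0.0]
wrist_force: [1.1, -0.5, -0.1]
finger_gap: 0.0852
grip_force: 0.0
clock: 1.75
tcp_pos: [0.3775, -0.2104, 0.2123]
orientation: [0.0, 0.984, -0.177, 0.0]
wrist_force: [-0.3, -0.4, 0.4]
finger_gap: 0.0856
grip_force: 0.0
t1.8 tcp [ 377.5 -210.4  212.3] phi -20.4 gap 85.6 j6 2.80 | shift mm [-0.  -1.5 12.3] turn 0.1 (other -179.9)
```

View pics/w1.png

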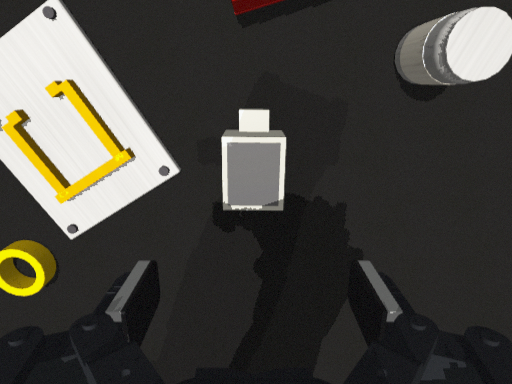

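```bash
python3 - <<'E'
from h import *
c=env.read_camera('wrist')
hsv=cv2.cvtColor(c['img'],cv2.COLOR_RGB2HSV)
m=cv2.inRange(hsv,(0,0,90),(180,60,190)); n,l,st,ce=cv2.connectedComponentsWithStats(m[120:215,200:310])
i=1+st[1:,4].argmax(); mm=np.zeros_like(m); mm[120:215,200:310]=(l==i); print('inlay',ce[i]+[200,120],rect(c,mm,.048))
for u,v in [(222,137),(285,137),(284,208),(222,208)]: print(px2w(c,u,v,.048)[:2].round(4))
print('tcp px',w2px(c,env.get_state()['tcp_pos']), w2px(c,[.378,-.209,.048]))
go(.378,-.209,.03,-20.5)
E
```

```text
inlay [253.00258769 175.28062105] [0.3777, -0.2121, 0.0651, 0.0565, 157.9105]
[ 0.422  -0.1986]
[ 0.4026 -0.2509]
[ 0.3392 -0.2285]
[ 0.3598 -0.1733]
tcp px (np.float64(251.04687981132471), np.float64(275.7968108592456)) (np.float64(250.46097479668234), np.float64(178.01705567128678))
t1.9 tcp [ 377.5 -210.4  212.3] phi -20.4 gap 85.4 j6 2.80 | shift mm [ -0.   -1.5 182.3] turn 0.1 (other -179.9)
```

```bash
python3 -m jog '[[-1,0.003,0.001,0.037,0],[-1,0,0,0.037,0],[-1,0,0,0.037,0],[-1,0,0,0.037,0],[-1,0,0,0.035,0]]'
python3 -m jog '[[1,0,0,0,0],[1,0,0,0,0],[1,0,0,0,0],[1,0,0,0,0],[1,0,0,0,0]]' 60
python3 -m jog '[[1,0,0,0,0],[1,0,0,0,0],[1,0,0,0,0],[1,0,0,-0.02,0],[1,0,0,-0.02,0]]'
python3 -m jog '[[1,0,0,-0.02,0],[1,0,0,-0.02,0],[1,0,0,0,0]]'
python3 - <<'E'
from h import *
go(.4683,-.0466,.12,11.4)
E
```

```text
clock: 2.27
tcp_pos: [0.3798, -0.2124, 0.0278]
orientation: [0.0, 0.984, -0.177, 0.0]
wrist_force: [-0.2, -0.5, 0.2]
finger_gap: 0.0855
grip_force: 0.0
clock: 2.68
tcp_pos: [0.3815, -0.2136, 0.0312]
orientation: [0.001, 0.984, -0.178, 0.002]
wrist_force: [0.0, 0.0, -3.0]
finger_gap: 0.0569
grip_force: 65.8
clock: 3.1
tcp_pos: [0.3789, -0.2115, 0.069]
orientation: [-0.001, 0.984, -0.178, -0.001]
wrist_force: [0.4, 0.1, -1.4]
finger_gap: 0.057
grip_force: 65.7
clock: 3.35
tcp_pos: [0.382, -0.214, 0.1128]
orientation: [0.002, 0.984, -0.178, 0.003]
wrist_force: [1.1, -0.6, -2.0]
finger_gap: 0.057
grip_force: 66.1
t3.4 tcp [ 382.  -214.   112.8] phi -20.5 gap 57.0 j6 2.81 | shift mm [  22.2 -187.1   -7.5] turn -31.9 (other 148.1)
```

```bash
python3 -m jog '[[1,0.0045,-0.0375,0,0],[1,0.0045,-0.0375,0,0],[1,0.0045,-0.0375,0,0],[1,0.0045,-0.0375,0,0],[1,0.0045,-0.0375,0,0]]' >/dev/null
python3 -m jog '[[1,0,0,0,-6.4],[1,0,0,0,-6.4],[1,0,0,0,-6.4],[1,0,0,0,-6.4],[1,0,0,0,-6.4]]' >/dev/null
python3 -m jog '[[1,0,0,0,0],[1,0,0,0,0],[1,0,0,0,0]]'
python3 - <<'E'
from h import *
go(.4683,-.0466,.12,11.4)
c=cam('wrist','w2.png'); np.save('w2.npy',c['T'])
E
```

```text
clock: 4.43
tcp_pos: [0.4588, -0.0668, 0.1088]
orientation: [-0.008, 0.994, 0.113, 0.004]
wrist_force: [-0.1, -0.1, -3.3]
finger_gap: 0.057
grip_force: 66.1
t4.4 tcp [458.8 -66.8 108.8] phi 13.0 gap 57.0 j6 2.58 | shift mm [ 13.9 -17.7 -10.8] turn 1.6 (other -178.4)
```

View pics/w2.png

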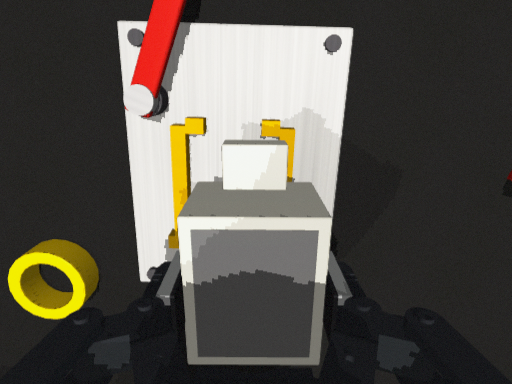

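```bash
python3 - <<'E'
from h import *
c=env.read_camera('wrist'); go(.4683,-.0466,.12,11.4)
P=[(118,22,.01,105,75),(352,29,.01,105,-75),(206,118,.022,47,19),(261,120,.022,47,-19),(141,282,.01,-85,75)]
W=np.array([px2w(c,u,v,z)[:2] for u,v,z,_,_ in P]); J=np.array([p[3:] for p in P])/1000
print(W.round(4).tolist())
for k in (4,5):
    w=W[:k]-W[:k].mean(0); j=J[:k]-J[:k].mean(0)
    a=np.arctan2((j[:,0]*w[:,1]-j[:,1]*w[:,0]).sum(),(j*w).sum()); R=np.array([[np.cos(a),-np.sin(a)],[np.sin(a),np.cos(a)]])
    o=W[:k].mean(0)-R@J[:k].mean(0); print(k,'jig',o.round(4),np.degrees(a).round(2),'res mm',((W[:k]-J[:k]@R.T-o)*1000).round(1).tolist())
# carrier in hand: top face corners
z=env.get_state()['tcp_pos'][2]+.019
B=np.array([px2w(c,u,v,z)[:2] for u,v in [(181,218),(329,215),(320,362),(189,362)]]); print('carrier',B.mean(0),B.round(4).tolist())
E
```

```text
t4.5 tcp [458.9 -66.9 109.1] phi 13.1 gap 56.8 j6 2.58 | shift mm [ 13.8 -17.8 -10.5] turn 1.7 (other -178.3)
[[0.5558, 0.0434], [0.5846, -0.1004], [0.5118, -0.0228], [0.5186, -0.0576], [0.3716, 0.0064]]
4 jig [ 0.4682 -0.0495] 11.46 res mm [[-0.4, -1.5], [-1.4, 1.7], [1.3, -1.3], [0.6, 1.1]]
5 jig [ 0.4685 -0.0497] 11.53 res mm [[-0.7, -1.5], [-1.8, 1.7], [1.0, -1.1], [0.2, 1.3], [1.3, -0.4]]
carrier [ 0.4615654  -0.06789877] [[0.4873, -0.0343], [0.5009, -0.0865], [0.4357, -0.1025], [0.4223, -0.0482]]
```

```bash
python3 -m jog '[[1,0.0111,-0.0165,0,0],[1,0,0,0,1.6],[1,0,0,0.02,0],[1,0,0,0.014,0],[1,0,0,0,0]]' >/dev/null
python3 -m jog '[[1,0,0,0,0],[1,0,0,0,0]]'
python3 - <<'E'
from h import *
go(.466,-.0483,.075,11.46)
c=cam('wrist'); im=c['img'][:,:,::-1]
cv2.imwrite('pics/w3.png',cv2.resize(im[0:290,80:400],(662,600),interpolation=cv2.INTER_CUBIC))
E
```

```text
clock: 5.12
tcp_pos: [0.4666, -0.0478, 0.0763]
orientation: [-0.008, 0.995, 0.1, 0.004]
wrist_force: [0.5, 0.2, -2.4]
finger_gap: 0.057
grip_force: 66.0
t5.1 tcp [466.6 -47.8  76.3] phi 11.5 gap 57.0 j6 2.66 | shift mm [-0.7  0.3  1.3] turn 0.1 (other -179.9)
```

View pics/w3.png

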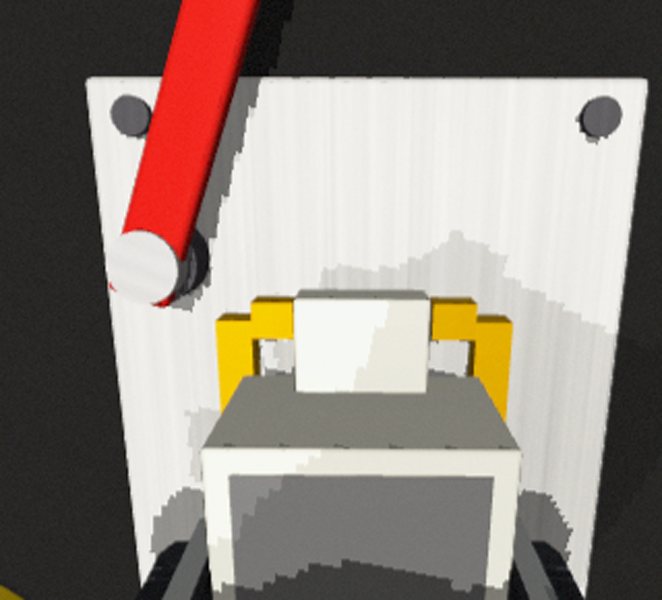

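```bash
python3 - <<'E'
from h import *
c=env.read_camera('wrist'); s=env.get_state(); z=s['tcp_pos'][2]
U=lambda u,v:(80+u/2.069,v/2.069)
a=np.radians(11.46); X=np.array([np.cos(a),np.sin(a)]); Y=np.array([-X[1],X[0]])
def q(u,v,h): p=px2w(c,*U(u,v),h)[:2]-[.4683,-.0478]; return (np.array([p@X,p@Y])*1000).round(1)
print('stubs outer edge (47,+-19..)',q(252,299,.022),q(476,300,.022)); print('wall outer far corners',q(217,320,.022),q(512,320,.022))
b=z-.029
print('tongue top far',q(300,297,b+.014),q(426,297,b+.014)); print('tongue root top',q(295,390,b+.014),q(428,390,b+.014))
print('body top front',q(204,449,b+.048),q(519,449,b+.048))
print(s['orientation'],s['joint_pos'],z)
E
```

```text
stubs outer edge (47,+-19..) [48.5 29.1] [ 48.4 -31.8]
wall outer far corners [42.7 39. ] [ 43.  -41.9]
tongue top far [55.5 12. ] [ 55.6 -14.9]
tongue root top [34.7 13.6] [ 34.9 -16. ]
body top front [34.1 26.3] [ 34.4 -29.3]
[-0.0080711   0.99488333  0.10060593  0.00452427] [-0.28506137  0.23061597 -0.4994529   0.83841881  0.01836103  2.65499099] 0.07664802655821501
```

```bash
python3 -m jog '[[1,0.0015,0,0,0],[1,0,0,0.012,0],[1,0,0,0.012,0],[1,0,0,0,0]]'
python3 -m jog '[[1,0,0,0.005,0],[1,0,0,0,0],[1,0,0,0.004,0],[1,0,0,0,0]]'
python3 -m jog '[[1,0,0,0.003,0],[1,0,0,0.0,0],[1,0,0,0,0]]'
```

```text
clock: 5.55
tcp_pos: [0.4671, -0.0467, 0.0507]
orientation: [-0.009, 0.995, 0.101, 0.003]
wrist_force: [-0.7, 0.9, -1.9]
finger_gap: 0.0569
grip_force: 66.0
clock: 5.88
tcp_pos: [0.4681, -0.0469, 0.0427]
orientation: [-0.008, 0.995, 0.101, 0.004]
wrist_force: [0.3, -0.3, -1.7]
finger_gap: 0.0575
grip_force: 66.0
clock: 6.13
tcp_pos: [0.4687, -0.0468, 0.0405]
orientation: [-0.008, 0.995, 0.101, 0.005]
wrist_force: [-0.4, 1.4, 3.6]
finger_gap: 0.0571
grip_force: 66.8
```

```bash
python3 -m jog '[[1,0,0,0.0015,0],[1,0,0,0,0],[1,0,0,0,0]]'
python3 -m jog '[[-1,0,0,0,0],[-1,0,0,0,0],[-1,0,0,0,0],[-1,0,0,0,0]]'
python3 -m jog '[[-1,0,0,-0.03,0],[-1,0,0,-0.04,0],[-1,0,0,-0.04,0],[-1,0,0,0,0]]'
python3 - <<'E'
from h import *
go(.6177,.0013,.12,0)
c=cam('wrist'); cv2.imwrite('pics/w4.png',c['img'][:,:,::-1])
E
```

```text
clock: 6.38
tcp_pos: [0.4689, -0.0467, 0.0403]
orientation: [-0.008, 0.995, 0.101, 0.005]
wrist_force: [-3.7, 2.9, 17.8]
finger_gap: 0.0569
grip_force: 68.5
clock: 6.72
tcp_pos: [0.468, -0.0468, 0.0381]
orientation: [-0.008, 0.995, 0.101, 0.004]
wrist_force: [0.3, 0.0, -0.0]
finger_gap: 0.0856
grip_force: 0.0
clock: 7.05
tcp_pos: [0.4715, -0.0499, 0.1551]
orientation: [-0.006, 0.995, 0.101, 0.009]
wrist_force: [0.9, -0.2, 0.5]
finger_gap: 0.0856
grip_force: 0.0
t7.0 tcp [471.5 -49.9 155.1] phi 11.6 gap 85.6 j6 2.65 | shift mm [152.8 -20.4  38.2] turn 11.6 (other -168.4)
```

View pics/w4.png

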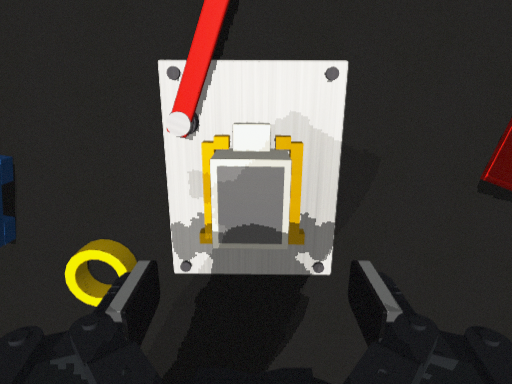

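```bash
python3 -m jog '[[-1,0.0382,-0.0052,0,0],[-1,0.0382,-0.0052,0,0],[-1,0.0382,-0.0052,0,0],[-1,0.0382,-0.0052,0,0],[-1,0,0,0,-6.9]]' >/dev/null
for i in 1 2 3 4; do python3 -m jog '[[-1,0,0,0,-6.9],[-1,0,0,0,-6.9],[-1,0,0,0,-6.9],[-1,0,0,0,-6.9],[-1,0,0,0,-6.9]]' >/dev/null; done
python3 -m jog '[[-1,0,0,0,-6.9],[-1,0,0,0,-6.9],[-1,0,0,0,0],[-1,0,0,0,0]]'
python3 - <<'E'
from h import *
go(.6177,.0001,.10,170.4)
c=cam('wrist'); hsv=cv2.cvtColor(c['img'],cv2.COLOR_RGB2HSV)
cv2.imwrite('pics/w5.png',c['img'][:,:,::-1])
print('pred knob px',w2px(c,[.6177,.0001,.067]),'pivot',w2px(c,[.5142,.0176,.035]))
re=cv2.inRange(hsv,(0,170,60),(6,255,255)); n,l,st,ce=cv2.connectedComponentsWithStats(re)
for i in range(1,n):
    if st[i,4]>200: print(ce[i],st[i],rect(c,l==i,.035))
E
```

```text
clock: 9.52
tcp_pos: [0.6122, 0.0024, 0.1486]
orientation: [0.001, 0.086, 0.996, 0.009]
wrist_force: [-0.3, -0.5, -0.6]
finger_gap: 0.0854
grip_force: 0.0
t9.5 tcp [612.2   2.4 148.6] phi 170.1 gap 85.4 j6 0.04 | shift mm [-5.8 -2.2 48.5] turn -0.3 (other 179.7)
pred knob px (np.float64(251.5344688211383), np.float64(218.56609562102582)) pivot (np.float64(249.7313156554406), np.float64(57.92135482863259))
[250.05239521 135.28405689] [ 238   68   24  138 2672] [0.57, 0.008, 0.1006, 0.0159, 170.5628]
```

View pics/w5.png

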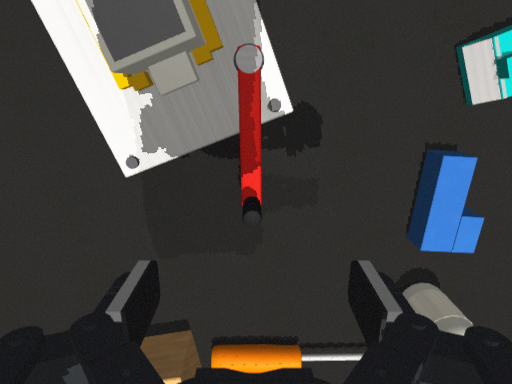

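```bash
python3 -m jog '[[-0.4,-0.0058,-0.0022,0,0],[-0.4,0,0,0.033,0],[-0.4,0,0,0.032,0],[-0.4,0,0,0.03,0],[-0.4,0,0,0,0]]'
python3 -m jog '[[1,0,0,0,0],[1,0,0,0,0],[1,0,0,0,0],[1,0,0,0,0],[1,0,0,0,0]]' 20
python3 -m jog '[[1,0,0,0,0],[1,0,0,0,0],[1,0,0,0,0],[1,0,0,0,0]]' 20
python3 - <<'E'
from h import *
go(.6177,.0001,.054,170.4)
E
```

```text
clock: 9.98
tcp_pos: [0.6145, 0.0013, 0.0486]
orientation: [-0.003, 0.086, 0.996, 0.009]
wrist_force: [-2.8, -0.0, -1.0]
finger_gap: 0.0596
grip_force: 0.0
clock: 10.4
tcp_pos: [0.6206, 0.0006, 0.0574]
orientation: [0.004, 0.085, 0.996, 0.009]
wrist_force: [0.9, 0.9, 4.6]
finger_gap: 0.0129
grip_force: 20.6
clock: 10.73
tcp_pos: [0.6207, 0.0006, 0.0573]
orientation: [0.004, 0.085, 0.996, 0.009]
wrist_force: [0.2, -0.3, 6.0]
finger_gap: 0.0128
grip_force: 20.8
t10.7 tcp [6.207e+02 6.000e-01 5.730e+01] phi 170.3 gap 12.8 j6 0.03 | shift mm [ 2.9 -1.   3.3] turn -0.1 (other 179.9)
```

```bash
python3 -m jog '[[1,0,0,-0.002,0],[1,0.0008,-0.0126,0,6.9],[1,0.0008,-0.0126,0,6.9],[1,0.0008,-0.0126,0,6.9],[1,0,0,0,0]]'
python3 -m jog '[[1,0.0008,-0.0126,0,6.9],[1,0.0008,-0.0126,0,6.9],[1,0.0008,-0.0126,0,6.9],[1,0.0008,-0.0126,0,6.9],[1,0,0,0,0]]'
python3 - <<'E'
from h import *
a=np.radians(11.46); X=np.array([np.cos(a),np.sin(a)]); Y=np.array([-X[1],X[0]]); k=np.array([.4683,-.0478])+X*.058-Y*.05
print(k); go(k[0],k[1],.0593,101.46)
E
```

```text
clock: 11.15
tcp_pos: [0.6069, -0.0369, 0.0575]
orientation: [0.002, 0.265, 0.964, 0.009]
wrist_force: [4.5, -1.9, 0.0]
finger_gap: 0.0129
grip_force: 20.9
clock: 11.57
tcp_pos: [0.5716, -0.0727, 0.0574]
orientation: [0.001, 0.487, 0.873, 0.008]
wrist_force: [3.0, -3.9, 3.4]
finger_gap: 0.013
grip_force: 21.1
[ 0.53507788 -0.08527952]
t11.6 tcp [571.6 -72.7  57.4] phi 121.7 gap 13.0 j6 0.74 | shift mm [  8.5 -37.7  -2.4] turn 20.2 (other -159.8)
```

```bash
python3 -m jog '[[1,0.0008,-0.0126,0,6.9],[1,0.0008,-0.0126,0,6.9],[1,0.0008,-0.0126,0,6.5],[1,0,0,0,0]]'
python3 -m jog '[[1,0,-0.003,0,0],[1,0,0,0,0],[1,0,0,0,0]]'
python3 -m jog '[[1,0,-0.003,0,0],[1,0,0,0,0],[1,0,0,0,0]]'
python3 - <<'E'
from h import *
go(.5351,-.0853,.0593,101.46)
E
```

```text
clock: 11.9
tcp_pos: [0.5367, -0.0867, 0.0573]
orientation: [0.0, 0.633, 0.774, 0.008]
wrist_force: [1.4, -7.1, 6.0]
finger_gap: 0.0127
grip_force: 21.1
clock: 12.15
tcp_pos: [0.5361, -0.0868, 0.0573]
orientation: [0.001, 0.631, 0.776, 0.009]
wrist_force: [3.9, -6.5, 4.0]
finger_gap: 0.0129
grip_force: 21.3
clock: 12.4
tcp_pos: [0.5358, -0.0869, 0.0575]
orientation: [0.002, 0.631, 0.776, 0.011]
wrist_force: [11.2, -2.4, -0.3]
finger_gap: 0.0132
grip_force: 21.2
t12.4 tcp [535.8 -86.9  57.5] phi 101.8 gap 13.2 j6 1.05 | shift mm [ 1.8 -0.3 -1.8] turn 0.3 (other -179.7)
```

```bash
python3 -m jog '[[-1,0,0.005,0,0],[-1,0,0,0,0],[-1,0,0,0,0],[-1,0,0,-0.04,0],[-1,0,0,-0.04,0]]'
python3 -m jog '[[-1,0,0,-0.025,0],[-1,0.0373,0.0063,0,0],[-1,0.0373,0.0063,0,0],[-1,0.0373,0.0063,0,0],[-1,0.0373,0.0063,0,0]]' >/dev/null
python3 -m jog '[[-1,0.0373,0.0063,0,0],[-1,0.0373,0.0063,0,0],[-1,0.0373,0.0063,0,0],[-1,0.0373,0.0063,0,0],[-1,0.0373,0.0063,0,0]]' >/dev/null
python3 -m jog '[[-1,0.0373,0.0063,0,0],[-1,0.0373,0.0063,0,0],[-1,0,0,0,-6.7],[-1,0,0,0,-6.7],[-1,0,0,0,-6.7]]' >/dev/null
python3 -m jog '[[-1,0,0,0,-6.7],[-1,0,0,0,-6.7],[-1,0,0,0,-6.7],[-1,0,0,0,-6.7],[-1,0,0,0,-6.7]]' >/dev/null
python3 -m jog '[[-1,0,0,0,-6.7],[-1,0,0,0,0],[-1,0,0,0,0]]'
python3 - <<'E'
from h import *
go(.52,.329,.06,162)
w=cam('wrist'); t=cam('top')
big=np.zeros((600,800,3),np.uint8); big[:384,:512]=w['img']
big[384:,:]=cv2.resize(t['img'][135:243,100:500],(800,216)); cv2.imwrite('pics/v6.png',big[:,:,::-1])
hsv=cv2.cvtColor(w['img'],cv2.COLOR_RGB2HSV); m=cv2.inRange(hsv,(100,120,60),(125,255,255)); n,l,st,ce=cv2.connectedComponentsWithStats(m)
for i in range(1,n):
    if st[i,4]>400: print(ce[i].round(),st[i,4],rect(w,l==i,.024))
E
```

```text
clock: 12.82
tcp_pos: [0.5305, -0.0842, 0.1327]
orientation: [-0.008, 0.631, 0.776, 0.007]
wrist_force: [1.9, -0.2, -0.3]
finger_gap: 0.0728
grip_force: 0.0
clock: 14.73
tcp_pos: [0.518, 0.3295, 0.1665]
orientation: [0.001, 0.158, 0.987, 0.009]
wrist_force: [0.4, 0.1, 0.0]
finger_gap: 0.0856
grip_force: 0.0
t14.7 tcp [518.  329.5 166.5] phi 161.8 gap 85.6 j6 0.75 | shift mm [ -2.2  -1.6 106.5] turn -0.2 (other 179.8)
[191.  43.] 2962 [0.4043, 0.3191, 0.048, 0.0471, 169.0618]
[ 46. 113.] 7457 [0.4105, 0.1925, 0.0811, 0.0615, 1.3714]
[378. 153.] 4955 [0.5295, 0.4384, 0.079, 0.0494, 6.0324]
[250. 186.] 2160 [0.5189, 0.3278, 0.0484, 0.0359, 68.9036]
[260. 304.] 4847 [0.64, 0.2956, 0.0931, 0.0685, 29.5492]
[161. 356.] 1304 [0.6603, 0.1849, 0.0804, 0.036, 5.8063]
```

View pics/v6.png

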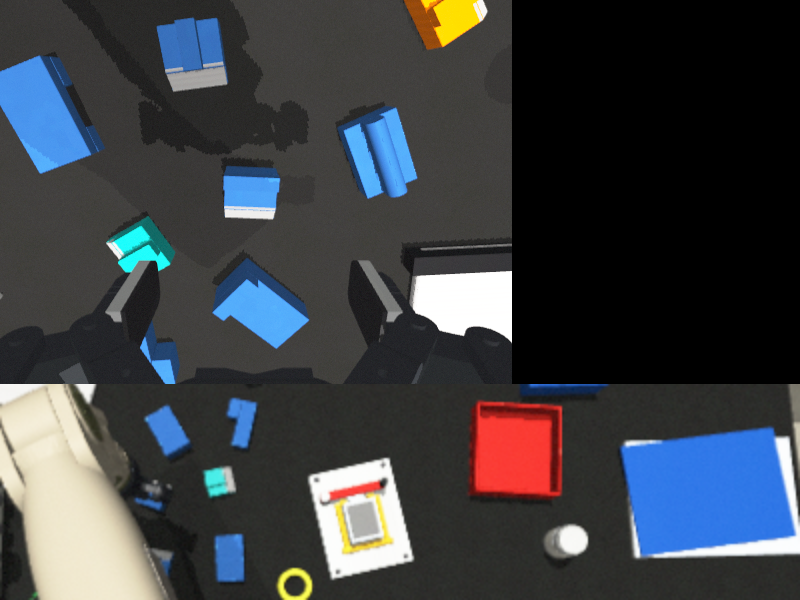

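```bash
python3 -m jog '[[-1,-0.001,0,0.038,2.8],[-1,0,0,0.038,0],[-1,0,0,0.038,0],[-1,0,0,0.036,0],[-1,0,0,0,0]]'
python3 -m jog '[[1,0,0,0,0],[1,0,0,0,0],[1,0,0,0,0],[1,0,0,0,0],[1,0,0,0,0]]' 60
python3 -m jog '[[1,0,0,0,0],[1,0,0,0,0],[1,0,0,-0.03,0],[1,0,0,-0.04,0],[1,0,0,-0.04,0]]'
python3 -m jog '[[1,0,0,-0.03,0],[1,0,0,0,0]]'
python3 - <<'E'
from h import *
go(.592,-.325,.16,159)
E
```

```text
clock: 15.25
tcp_pos: [0.5151, 0.3294, 0.0097]
orientation: [-0.004, 0.182, 0.983, 0.005]
wrist_force: [-1.1, -1.2, -0.8]
finger_gap: 0.0854
grip_force: 0.0
clock: 15.67
tcp_pos: [0.5229, 0.333, 0.0207]
orientation: [0.004, 0.181, 0.983, 0.011]
wrist_force: [-0.0, -0.7, 7.2]
finger_gap: 0.0446
grip_force: 62.1
clock: 16.08
tcp_pos: [0.5192, 0.3298, 0.1286]
orientation: [0.001, 0.181, 0.983, 0.009]
wrist_force: [1.3, 1.5, -3.2]
finger_gap: 0.0448
grip_force: 62.6
clock: 16.25
tcp_pos: [0.524, 0.3316, 0.1668]
orientation: [0.007, 0.181, 0.983, 0.013]
wrist_force: [0.8, 0.9, -0.9]
finger_gap: 0.0445
grip_force: 62.8
t16.2 tcp [524.  331.6 166.8] phi 159.2 gap 44.5 j6 0.79 | shift mm [-297.  -589.5   -7.5] turn 0.2 (other -179.8)
```

```bash
for i in 1 2 3; do python3 -m jog '[[1,-0.0191,-0.0341,0,0],[1,-0.0191,-0.0341,0,0],[1,-0.0191,-0.0341,0,0],[1,-0.0191,-0.0341,0,0],[1,-0.0191,-0.0341,0,0]]' >/dev/null; done
python3 -m jog '[[1,-0.0191,-0.0341,0,0],[1,-0.0191,-0.0341,0,0],[1,0,0,0,0]]'
python3 -m jog '[[1,0,0,0.035,0],[1,0,0,0.035,0],[1,0,0,0.02,0],[1,0,0,0,0]]'
python3 - <<'E'
from h import *
go(.622,-.325,.075,159)
E
```

```text
clock: 17.75
tcp_pos: [0.6174, -0.3358, 0.1454]
orientation: [0.003, 0.184, 0.983, 0.007]
wrist_force: [1.2, -0.1, -2.8]
finger_gap: 0.0445
grip_force: 62.8
clock: 18.08
tcp_pos: [0.6141, -0.3235, 0.0502]
orientation: [-0.003, 0.181, 0.983, 0.011]
wrist_force: [-0.7, 0.7, -4.2]
finger_gap: 0.0444
grip_force: 62.7
t18.1 tcp [ 614.1 -323.5   50.2] phi 159.1 gap 44.4 j6 -0.24 | shift mm [ -7.6   1.9 -24.8] turn 0.1 (other -179.9)
```

```bash
python3 -m jog '[[-1,0,0,0,0],[-1,0,0,0,0],[-1,0,0,0,0],[-1,0,0,-0.04,0],[-1,0,0,-0.04,0]]' >/dev/null
python3 -m jog '[[-1,0,0,-0.036,0],[-1,0,0,0,0]]'
python3 - <<'E'
from h import *
go(.406,.320,.17,169)
t=cam('top'); cv2.imwrite('pics/t7.png',t['img'][:,:,::-1])
hsv=cv2.cvtColor(t['img'],cv2.COLOR_RGB2HSV); m=cv2.inRange(hsv,(100,120,50),(125,255,255)); n,l,st,ce=cv2.connectedComponentsWithStats(m)
for i in range(1,n):
    if 40<st[i,4]<1500: print(ce[i].round(),st[i,4],rect(t,l==i,.024))
E
```

```text
clock: 18.67
tcp_pos: [0.6215, -0.331, 0.185]
orientation: [0.01, 0.181, 0.983, 0.005]
wrist_force: [1.6, -0.3, 0.9]
finger_gap: 0.0855
grip_force: 0.0
t18.7 tcp [ 621.5 -331.   185. ] phi 159.2 gap 85.5 j6 -0.25 | shift mm [432.9 531.7  14.8] turn -9.8 (other 170.2)
[221. 153.] 276 [0.6542, 0.1702, 0.0891, 0.0532, 166.4357]
[184. 159.] 352 [0.6411, 0.2992, 0.0916, 0.053, 29.3462]
[356. 160.] 112 [0.6207, -0.3234, 0.0465, 0.0346, 65.945]
[144. 191.] 289 [0.5281, 0.4406, 0.0725, 0.0529, 5.9433]
[214. 221.] 350 [0.4112, 0.1901, 0.0837, 0.0517, 2.1515]
[178. 227.] 138 [0.4002, 0.3189, 0.0524, 0.0408, 79.2313]
[ 13. 258.] 306 [0.3024, 0.8915, 0.0979, 0.0381, 91.9234]
```

```bash
for i in 1 2 3; do python3 -m jog '[[-1,0.0256,0.0313,0,0],[-1,0.0256,0.0313,0,0],[-1,0.0256,0.0313,0,0],[-1,0.0256,0.0313,0,0],[-1,0.0256,0.0313,0,0]]' >/dev/null; done
python3 -m jog '[[-1,0.0256,0.0313,0,0],[-1,0.0256,0.0313,0,0],[-1,0,0,0,-4.9],[-1,0,0,0,-4.9],[-1,0,0,0,0]]' >/dev/null
python3 -m jog '[[-1,0,0,0,0],[-1,0,0,0,0]]'
cat >> h.py <<'E'
def blue(z=.024,cam_='wrist',amin=400):
    w=env.read_camera(cam_); hsv=cv2.cvtColor(w['img'],cv2.COLOR_RGB2HSV); m=cv2.inRange(hsv,(100,120,60),(125,255,255)); n,l,st,ce=cv2.connectedComponentsWithStats(m)
    for i in range(1,n):
        if st[i,4]>amin: print(ce[i].round(),st[i,4],rect(w,l==i,z))
    return w
E
python3 - <<'E'
from h import *
go(.402,.319,.02,169); blue()
E
```

```text
clock: 20.55
tcp_pos: [0.3998, 0.3237, 0.1828]
orientation: [0.002, 0.097, 0.995, 0.009]
wrist_force: [-1.0, 0.2, -0.6]
finger_gap: 0.0855
grip_force: 0.0
t20.6 tcp [399.8 323.7 182.8] phi 168.8 gap 85.5 j6 0.71 | shift mm [ -2.6  -7.3 162.7] turn -0.2 (other 179.8)
[246. 176.] 1911 [0.3981, 0.3194, 0.0461, 0.0413, 78.5696]
[113. 213.] 5030 [0.4095, 0.1916, 0.0856, 0.0595, 1.3908]
[390. 260.] 2118 [0.5197, 0.4375, 0.0782, 0.0493, 6.2533]
[260. 358.] 1376 [0.6118, 0.2911, 0.0571, 0.0545, 29.2725]
```

```bash
python3 -m jog '[[-1,0,-0.0046,0.04,0],[-1,0,0,0.041,0],[-1,0,0,0.041,0],[-1,0,0,0.039,0],[-1,0,0,0,0]]'
python3 -m jog '[[1,0,0,0,0],[1,0,0,0,0],[1,0,0,0,0],[1,0,0,0,0],[1,0,0,0,0]]' 60
python3 -m jog '[[1,0,0,0,0],[1,0,0,0,0],[1,0,0,-0.03,0],[1,0,0,-0.04,0],[1,0,0,-0.04,0]]'
python3 -m jog '[[1,0,0,-0.04,0],[1,0,0,0,0]]'
python3 - <<'E'
from h import *
go(.565,-.32,.165,169)
E
```

```text
clock: 21.02
tcp_pos: [0.3949, 0.3187, 0.0148]
orientation: [-0.003, 0.097, 0.995, 0.005]
wrist_force: [-0.9, -0.3, -0.6]
finger_gap: 0.0852
grip_force: 0.0
clock: 21.43
tcp_pos: [0.4019, 0.3232, 0.0245]
orientation: [0.005, 0.096, 0.995, 0.01]
wrist_force: [-0.4, -1.4, 6.0]
finger_gap: 0.0441
grip_force: 61.4
clock: 21.85
tcp_pos: [0.3983, 0.32, 0.1335]
orientation: [0.002, 0.096, 0.995, 0.009]
wrist_force: [1.8, 0.0, -2.3]
finger_gap: 0.044
grip_force: 63.3
clock: 22.02
tcp_pos: [0.4031, 0.3222, 0.1816]
orientation: [0.009, 0.096, 0.995, 0.014]
wrist_force: [1.9, 0.9, -2.1]
finger_gap: 0.0441
grip_force: 63.4
t22.0 tcp [403.1 322.2 181.6] phi 169.0 gap 44.1 j6 0.70 | shift mm [-281.5 -599.7    3.4] turn -0.0 (other 180.0)
```

```bash
for i in 1 2 3; do python3 -m jog '[[1,-0.0166,-0.0353,0,0],[1,-0.0166,-0.0353,0,0],[1,-0.0166,-0.0353,0,0],[1,-0.0166,-0.0353,0,0],[1,-0.0166,-0.0353,0,0]]' >/dev/null; done
python3 -m jog '[[1,-0.0166,-0.0353,0,0],[1,-0.0166,-0.0353,0,0],[1,0,0,0,0],[1,0,0,0,0]]'
python3 -m jog '[[1,0,0,0.03,0],[1,0,0,0.03,0],[1,0,0,0.02,0],[1,0,0,0,0],[1,0,0,0,0]]'
python3 - <<'E'
from h import *
go(.565,-.32,.075,169)
E
```

```text
clock: 23.6
tcp_pos: [0.561, -0.3259, 0.1611]
orientation: [0.003, 0.098, 0.995, 0.009]
wrist_force: [-0.2, -0.6, -3.1]
finger_gap: 0.0442
grip_force: 63.5
clock: 24.02
tcp_pos: [0.5606, -0.3201, 0.0808]
orientation: [0.001, 0.096, 0.995, 0.01]
wrist_force: [-0.1, -0.4, -2.0]
finger_gap: 0.0441
grip_force: 63.4
t24.0 tcp [ 560.6 -320.1   80.8] phi 169.0 gap 44.1 j6 -0.46 | shift mm [-4.4  0.8  5.8] turn 0.0 (other -180.0)
```

```bash
python3 -m jog '[[-1,0,0,0,0],[-1,0,0,0,0],[-1,0,0,0,0],[-1,0,0,-0.04,0],[-1,0,0,-0.04,0]]' >/dev/null
for i in 1 2; do python3 -m jog '[[-0.13,-0.0008,0.0379,0,0],[-0.13,-0.0008,0.0379,0,0],[-0.13,-0.0008,0.0379,0,0],[-0.13,-0.0008,0.0379,0,0],[-0.13,-0.0008,0.0379,0,0]]' >/dev/null; done
python3 -m jog '[[-0.13,0,0,0.04,0],[-0.13,0,0,0.04,0],[-0.13,0,0,0.03,0],[-0.13,0,0,0,0],[-0.13,0,0,0,0]]' 
python3 - <<'E'
from h import *
go(.64,.05,.03,169)
E
```

```text
clock: 25.68
tcp_pos: [0.6411, 0.0492, 0.0577]
orientation: [0.001, 0.096, 0.995, 0.009]
wrist_force: [0.1, -0.5, 0.4]
finger_gap: 0.048
grip_force: 0.0
t25.7 tcp [641.1  49.2  57.7] phi 169.0 gap 48.0 j6 0.14 | shift mm [ 1.2  0.1 27.8] turn -0.0 (other 180.0)
```

```bash
for z in 1; do python3 -m jog '[[-0.13,0,0,0.028,0],[-0.13,0,0,0,0],[-0.13,0,0,0,0]]'
python3 -m jog '[[-0.13,0,0,0.004,0],[-0.13,0,0,0,0],[-0.13,0,0,0,0]]'
python3 -m jog '[[-0.13,0,0,0.004,0],[-0.13,0,0,0,0],[-0.13,0,0,0,0]]'
python3 -m jog '[[-0.13,0,0,0.004,0],[-0.13,0,0,0,0],[-0.13,0,0,0,0]]'
python3 -m jog '[[-0.13,0,0,0.004,0],[-0.13,0,0,0,0],[-0.13,0,0,0,0]]'; done | grep -E "tcp|wrist"
```

```text
tcp_pos: [0.6427, 0.0491, 0.0319]
wrist_force: [-0.0, -0.1, 0.5]
tcp_pos: [0.643, 0.0494, 0.0275]
wrist_force: [-0.5, 0.4, 0.5]
tcp_pos: [0.6419, 0.0497, 0.0219]
wrist_force: [0.1, -0.2, 0.4]
tcp_pos: [0.6418, 0.0498, 0.0175]
wrist_force: [-0.4, -0.0, -0.3]
tcp_pos: [0.6418, 0.0498, 0.0135]
wrist_force: [-0.3, 0.1, -0.2]
```

```bash
python3 -m jog '[[-1,0,0,-0.041,0],[-1,0,0,-0.041,0],[-1,0,0,-0.041,0],[-1,0,0,-0.03,0],[-1,0,0,0,2]]' >/dev/null
python3 -m jog '[[-1,-0.0027,0.04,0,0],[-1,-0.0027,0.04,0,0],[-1,-0.0027,0.04,0,0],[-1,0,0,0,0],[-1,0,0,0,0]]'
python3 - <<'E'
from h import *
go(.6725,.1657,.014,167); w=blue(.026); cv2.imwrite('pics/w8.png',w['img'][:,:,::-1])
E
```

```text
clock: 27.77
tcp_pos: [0.6762, 0.1646, 0.1687]
orientation: [0.002, 0.112, 0.994, 0.009]
wrist_force: [-0.1, -0.2, -1.6]
finger_gap: 0.0852
grip_force: 0.0
t27.8 tcp [676.2 164.6 168.7] phi 167.2 gap 85.2 j6 0.34 | shift mm [  4.1  -2.5 154.6] turn 0.2 (other -179.8)
[399. 106.] 7406 [0.6407, 0.2967, 0.0884, 0.0584, 29.2502]
[246. 163.] 4404 [0.6544, 0.1686, 0.0852, 0.048, 166.7846]
```

View pics/w8.png

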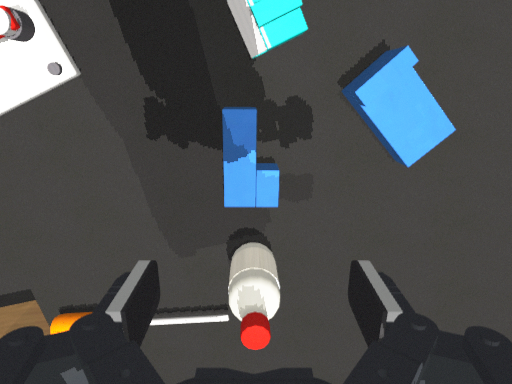

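```bash
python3 - <<'E'
from h import *
c=cam('wrist'); t=cam('top')
print('cap',px2w(c,256,335,.11)[:2].round(3),'base front/top',px2w(c,252,242,.0).round(3)[:2], 'top cap',px2w(t,224,119,.11).round(3)[:2])
hsv=cv2.cvtColor(t['img'],cv2.COLOR_RGB2HSV); m=cv2.inRange(hsv,(0,150,80),(8,255,255)); n,l,st,ce=cv2.connectedComponentsWithStats(m[100:140,205:240])
print(ce[1:]+[205,100],st[1:,4],[px2w(t,*(e+[205,100]),.11)[:2].round(3) for e in ce[1:]])
E
```

```text
cap [0.759 0.145] base front/top [0.742 0.148] top cap [0.758 0.144]
[] [] []
```

```bash
python3 -m jog '[[-1,0.005,-0.001,0.04,0.3],[-1,0,0,0.04,0],[-1,0,0,0.04,0],[-1,0,0,0.02,0],[-1,0,0,0.012,0]]'
python3 -m jog '[[-1,0,0,0,0],[1,0,0,0,0],[1,0,0,0,0],[1,0,0,0,0],[1,0,0,0,0]]' 80
python3 -m jog '[[1,0,0,0,0],[1,0,0,0,0],[1,0,0,0,0],[1,0,0,0,0]]'
python3 -m jog '[[1,0,0,-0.015,0],[1,0,0,-0.02,0],[1,0,0,-0.035,0],[1,0,0,-0.035,0],[1,0,0,-0.035,0]]'
python3 -m jog '[[1,0,0,-0.03,0],[1,0,0,0,0],[1,0,0,0,0]]'
python3 - <<'E'
from h import *
go(.4683,-.0478,.18,191.46); blue(env.get_state()['tcp_pos'][2]+.01); w=cam('wrist'); cv2.imwrite('pics/w9.png',w['img'][:,:,::-1])
E
```

```text
clock: 28.33
tcp_pos: [0.669, 0.1629, 0.0132]
orientation: [-0.001, 0.117, 0.993, 0.008]
wrist_force: [-0.2, -0.1, -1.3]
finger_gap: 0.0853
grip_force: 0.0
clock: 28.75
tcp_pos: [0.6742, 0.1652, 0.0204]
orientation: [0.004, 0.116, 0.993, 0.01]
wrist_force: [1.7, 0.1, -2.2]
finger_gap: 0.046
grip_force: 83.8
clock: 29.08
tcp_pos: [0.6742, 0.1653, 0.0204]
orientation: [0.005, 0.116, 0.993, 0.01]
wrist_force: [-1.0, 0.0, 7.7]
finger_gap: 0.046
grip_force: 85.0
clock: 29.5
tcp_pos: [0.6703, 0.1625, 0.158]
orientation: [0.001, 0.116, 0.993, 0.009]
wrist_force: [0.9, 0.4, -5.3]
finger_gap: 0.0461
grip_force: 83.6
clock: 29.75
tcp_pos: [0.6723, 0.1622, 0.1896]
orientation: [0.004, 0.116, 0.993, 0.01]
wrist_force: [0.5, -0.5, -5.0]
finger_gap: 0.0457
grip_force: 83.7
t29.8 tcp [672.3 162.2 189.6] phi 166.7 gap 45.7 j6 0.35 | shift mm [ 150.2 -251.5    3.7] turn -24.8 (other 155.2)
[391. 106.] 6361 [0.611, 0.2265, 0.0363, 0.0236, 29.3495]
[243. 239.] 16476 [0.6492, 0.1664, 0.0839, 0.0457, 166.5565]
```

View pics/w9.png

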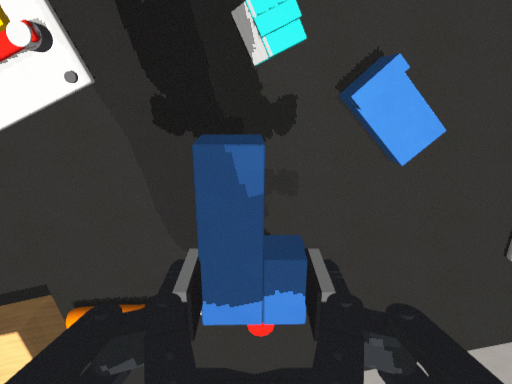

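```bash
cat >> h.py <<'E'
def held(pts,dz):
    """corners of held part's top face (px) -> size & offset of its centre from TCP in tool axes, mm"""
    c=env.read_camera('wrist'); s=env.get_state(); p=s['tcp_pos']; w,a,b,_=s['orientation']; ph=np.arctan2(2*a*b,a*a-b*b)
    B=np.array([px2w(c,u,v,p[2]+dz)[:2] for u,v in pts]); d=B.mean(0)-p[:2]
    e=B[1]-B[0]; g=B[2]-B[1]; X=np.array([np.cos(ph),np.sin(ph)]); Y=np.array([X[1],-X[0]])
    print('dz',dz,'size',np.round([np.hypot(*e)*1e3,np.hypot(*g)*1e3],1),'off',np.round([d@X*1e3,d@Y*1e3],1),'phi',np.degrees(ph).round(2),'yaw',np.degrees(np.arctan2(g[1],g[0])).round(1))
E
python3 - <<'E'
from h import *
for dz in (.004,.007,.01): held([(195,143),(264,143),(264,324),(203,324)],dz)
E
```

```text
dz 0.004 size [26.5 84.7] off [ 18.2 -10.5] phi 166.68 yaw -12.8
dz 0.007 size [25.8 82.3] off [ 20.3 -10.4] phi 166.67 yaw -12.8
dz 0.01 size [25.1 80. ] off [ 22.2 -10.3] phi 166.67 yaw -12.8
```

```bash
python3 -m jog '[[1,0.019,-0.0348,0,0],[1,0.019,-0.0348,0,0],[1,0.019,-0.0348,0,0],[1,0.019,-0.0348,0,0],[1,0.019,-0.0348,0,0]]' >/dev/null
python3 -m jog '[[1,0.019,-0.0348,0,0],[1,0.019,-0.0348,0,0],[1,0,0,0.03,-6.2],[1,0,0,0.03,-6.2],[1,0,0,0,-6.2]]' >/dev/null
python3 -m jog '[[1,0,0,0,-6.2],[1,0,0,0,0],[1,0,0,0,0],[1,0,0,0,0]]'
python3 - <<'E'
from h import *
go(.4869,-.0440,.082,191.46); w=cam('wrist'); cv2.imwrite('pics/w10.png',w['img'][:,:,::-1])
a=np.radians(11.46);R=np.array([[np.cos(a),-np.sin(a)],[np.sin(a),np.cos(a)]])
for n,j,z in [('wall-x far L',(-47,-41),.022),('wall-x far R',(-47,41),.022),('plate c',(-85,-75),.01),('plate c',(-85,75),.01)]:
    p=R@np.array(j)/1000+[.4683,-.0478]; print(n,np.round(w2px(w,[*p,z]),1))
E
```

```text
clock: 31.17
tcp_pos: [0.4857, -0.0432, 0.1222]
orientation: [0.004, -0.099, 0.995, 0.008]
wrist_force: [1.3, 0.3, -5.0]
finger_gap: 0.0461
grip_force: 85.2
t31.2 tcp [485.7 -43.2 122.2] phi -168.7 gap 46.1 j6 -0.46 | shift mm [-0.6 -1.7 40.2] turn -0.1 (other 179.9)
wall-x far L [190.2 110.8]
wall-x far R [311.8 110.3]
plate c [138.4  51. ]
plate c [362.   50.6]
```

View pics/w10.png

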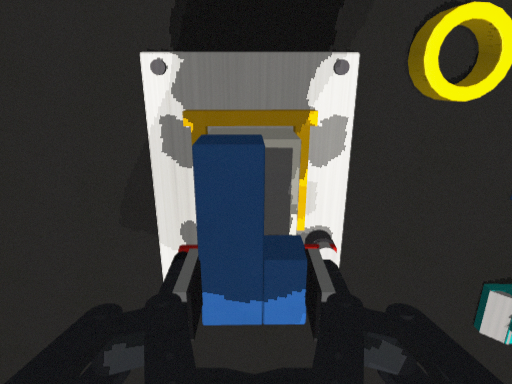

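```bash
python3 -m jog '[[1,0,-0.001,0.02,0],[1,0,0,0.015,0],[1,0,0,0,0],[1,0,0,0,0]]'
python3 -m jog '[[1,0,0,0.004,0],[1,0,0,0,0],[1,0,0,0,0]]'
python3 -m jog '[[1,0,0,0.003,0],[1,0,0,0,0],[1,0,0,0,0]]'
```

```text
clock: 31.55
tcp_pos: [0.4854, -0.0433, 0.087]
orientation: [0.003, -0.1, 0.995, 0.009]
wrist_force: [-0.5, -0.3, -4.6]
finger_gap: 0.0461
grip_force: 85.1
clock: 31.8
tcp_pos: [0.4867, -0.0436, 0.0841]
orientation: [0.004, -0.1, 0.995, 0.008]
wrist_force: [0.2, -0.1, -4.6]
finger_gap: 0.0458
grip_force: 85.2
clock: 32.05
tcp_pos: [0.4862, -0.0435, 0.0805]
orientation: [0.004, -0.1, 0.995, 0.008]
wrist_force: [-0.3, 0.1, -5.0]
finger_gap: 0.0463
grip_force: 85.2
```

```bash
for i in 1; do python3 -m jog '[[1,0,0,0.002,0],[1,0,0,0,0],[1,0,0,0,0]]'
python3 -m jog '[[1,0,0,0.0015,0],[1,0,0,0,0],[1,0,0,0,0]]'; done | grep -E "tcp|wrist"
```

```text
tcp_pos: [0.4865, -0.0436, 0.0786]
wrist_force: [0.2, 0.2, -4.7]
tcp_pos: [0.4866, -0.0436, 0.0784]
wrist_force: [-2.2, 0.8, 7.5]
```

```bash
python3 -m jog '[[0.2,0,0,0,0],[-0.2,0,0,0,0],[-1,0,0,0,0],[-1,0,0,0,0],[-1,0,0,0,0]]' >/dev/null
python3 -m jog '[[-1,0,0,-0.02,0],[-1,0,0,-0.03,0],[-1,0,0,-0.04,0],[-1,0,0,0,0],[-1,0,0,0,0]]'
python3 - <<'E'
from h import *
go(.410,.190,.17,181.7); blue(.084); 
t=blue(.026,'top',40)
a=np.radians(11.46);R=np.array([[np.cos(a),-np.sin(a)],[np.sin(a),np.cos(a)]])
E
```

```text
clock: 33.38
tcp_pos: [0.4878, -0.0456, 0.1693]
orientation: [0.006, -0.1, 0.995, 0.007]
wrist_force: [-0.3, -0.0, -0.9]
finger_gap: 0.0853
grip_force: 0.0
t33.4 tcp [487.8 -45.6 169.3] phi -168.5 gap 85.3 j6 -0.47 | shift mm [ 29.4 246.4   2.2] turn 9.8 (other -170.2)
[249. 181.] 6417 [0.4665, -0.0488, 0.0845, 0.0469, 11.3958]
[499. 170.] 973 [0.4272, 0.1072, 0.0418, 0.022, 26.0389]
[380. 110.] 2544 [0.8047, -0.424, 0.2245, 0.1628, 179.9709]
[184. 158.] 342 [0.6416, 0.2994, 0.0891, 0.0529, 29.3463]
[453. 188.] 4317 [0.5103, -0.6637, 0.2837, 0.2001, 95.7653]
[358. 165.] 107 [0.6015, -0.3324, 0.0455, 0.0317, 67.3561]
[355. 177.] 118 [0.5595, -0.3183, 0.0451, 0.0372, 69.6616]
[144. 191.] 276 [0.5279, 0.4404, 0.0719, 0.0525, 5.7606]
[214. 221.] 349 [0.411, 0.1899, 0.0832, 0.0515, 2.0158]
[ 14. 257.] 295 [0.3025, 0.8902, 0.0978, 0.0381, 91.9234]
```

```bash
python3 -m jog '[[-1,0.0042,0.0352,0,0],[-1,0.0042,0.0352,0,0],[-1,0.0042,0.0352,0,0],[-1,0.0042,0.0352,0,0],[-1,0.0042,0.0352,0,0]]' >/dev/null
python3 -m jog '[[-1,0.0042,0.0352,0,0],[-1,0.0042,0.0352,0,0],[-1,0,0,0,4.9],[-1,0,0,0,4.9],[-1,0,0,0,0]]' >/dev/null
python3 -m jog '[[-1,0,0,0,0],[-1,0,0,0,0]]' >/dev/null
python3 - <<'E'
from h import *
w=blue(.028); go(.410,.190,.017,181.7)
# top-face-only estimate: bright blue
hsv=cv2.cvtColor(w['img'],cv2.COLOR_RGB2HSV); m=cv2.inRange(hsv,(100,120,130),(125,255,255)); n,l,st,ce=cv2.connectedComponentsWithStats(m)
for i in range(1,n):
    if st[i,4]>400: print('bright',ce[i].round(),st[i],rect(w,l==i,.028))
E
```

```text
[249. 184.] 5242 [0.4086, 0.1877, 0.0841, 0.048, 1.2962]
[488. 297.] 3147 [0.5234, 0.4263, 0.091, 0.0561, 6.3953]
[332. 363.] 1462 [0.605, 0.2801, 0.0545, 0.0467, 29.3601]
t34.5 tcp [407.7 190.1 169.9] phi -178.3 gap 85.3 j6 0.22 | shift mm [ -1.6  -2.7 152.9] turn 0.0 (other -180.0)
bright [250. 192.] [ 221  148   58   83 4189] [0.4126, 0.1877, 0.0743, 0.0472, 1.3887]
bright [481. 300.] [471 276  22  51 720] [0.5219, 0.4191, 0.0596, 0.0147, 5.8433]
bright [506. 312.] [497 284  15  54 538] [0.5336, 0.4453, 0.0658, 0.014, 15.2168]
```

```bash
python3 -m jog '[[-1,-0.0028,-0.0017,0.04,0.4],[-1,0,0,0.04,0],[-1,0,0,0.04,0],[-1,0,0,0.02,0],[-1,0,0,0.012,0]]'
python3 -m jog '[[-1,0,0,0,0],[1,0,0,0,0],[1,0,0,0,0],[1,0,0,0,0],[1,0,0,0,0]]' 80
python3 -m jog '[[1,0,0,0,0],[1,0,0,0,0],[1,0,0,0,0],[1,0,0,0,0]]' >/dev/null
python3 -m jog '[[1,0,0,-0.015,0],[1,0,0,-0.02,0],[1,0,0,-0.035,0],[1,0,0,-0.035,0],[1,0,0,-0.035,0]]'
python3 -m jog '[[1,0,0,-0.03,0],[1,0,0,0,0],[1,0,0,0,0]]' >/dev/null
python3 - <<'E'
from h import *
go(.4683,-.0478,.18,191.46); w=cam('wrist')
hsv=cv2.cvtColor(w['img'],cv2.COLOR_RGB2HSV); m=cv2.inRange(hsv,(100,120,60),(125,255,255)); n,l,st,ce=cv2.connectedComponentsWithStats(m)
i=1+st[1:,4].argmax(); print(st[i],ce[i]); z=env.get_state()['tcp_pos'][2]
for dz in (.003,.006,.009): print(rect(w,l==i,z+dz))
v=hsv[:,:,2].astype(int); print([int(v[r,245:260].mean()) for r in range(st[i,1],st[i,1]+40,2)])
E
```

```text
clock: 34.95
tcp_pos: [0.4092, 0.1903, 0.0153]
orientation: [0.0, -0.011, 1.0, 0.008]
wrist_force: [0.2, 0.1, -0.8]
finger_gap: 0.0851
grip_force: 0.0
clock: 35.37
tcp_pos: [0.4132, 0.1914, 0.0204]
orientation: [0.005, -0.011, 1.0, 0.008]
wrist_force: [-1.0, -2.6, 7.5]
finger_gap: 0.0462
grip_force: 82.6
clock: 36.12
tcp_pos: [0.4097, 0.1889, 0.16]
orientation: [0.002, -0.011, 1.0, 0.009]
wrist_force: [0.9, 0.7, -6.0]
finger_gap: 0.0459
grip_force: 85.2
t36.4 tcp [411.7 189.  190.3] phi -178.7 gap 46.2 j6 0.22 | shift mm [ -51.2 -238.1    6.5] turn -10.2 (other 169.8)
[  193   175   124   192 19958] [254.05817216 262.84021445]
[0.4135, 0.1906, 0.0999, 0.0553, 1.3185]
[0.4115, 0.1904, 0.0975, 0.054, 1.3185]
[0.4095, 0.1902, 0.0952, 0.0527, 1.3185]
[63, 71, 70, 70, 77, 71, 71, 71, 72, 76, 89, 88, 88, 89, 89, 89, 89, 89, 89, 89]
```

```bash
cat >> h.py <<'E'
def heldtop(r0,r1,dzs=(.003,.006,.009,.012)):
    w=env.read_camera('wrist'); hsv=cv2.cvtColor(w['img'],cv2.COLOR_RGB2HSV); m=cv2.inRange(hsv,(100,120,60),(125,255,255)); n,l,st,ce=cv2.connectedComponentsWithStats(m)
    i=1+st[1:,4].argmax(); a=np.where(l[r0+2]==i)[0]; b=np.where(l[r1-3]==i)[0]; print(a[[0,-1]],b[[0,-1]])
    for dz in dzs: held([(a[0],r0),(a[-1],r0),(b[-1],r1),(b[0],r1)],dz)
E
python3 -c "
from h import *
heldtop(195,367)"
```

```text
[194 313] [311 311]
dz 0.003 size [48.5 90.3] off [-5.7 13.1] phi -178.73 yaw 3.9
dz 0.006 size [47.2 87.8] off [-3.1 12.6] phi -178.73 yaw 3.9
dz 0.009 size [46.  85.5] off [-0.6 12.1] phi -178.73 yaw 3.9
dz 0.012 size [44.8 83.4] off [ 1.6 11.7] phi -178.73 yaw 3.9
```

```bash
python3 -c "
from h import *
for d in (.005,.0075,.01): held([(253,195)]*4,d); held([(253,356)]*4,d)
w=cam('wrist');h=cv2.cvtColor(w['img'],cv2.COLOR_RGB2HSV)
print(h[330:384:3,253].tolist())
"
```

```text
dz 0.005 size [0. 0.] off [41.  -1.6] phi -178.73 yaw 0.0
dz 0.005 size [0. 0.] off [-40.   -1.7] phi -178.73 yaw 0.0
dz 0.0075 size [0. 0.] off [41.9 -1.6] phi -178.73 yaw 0.0
dz 0.0075 size [0. 0.] off [-37.8  -1.7] phi -178.73 yaw 0.0
dz 0.01 size [0. 0.] off [42.6 -1.6] phi -178.73 yaw 0.0
dz 0.01 size [0. 0.] off [-35.5  -1.7] phi -178.73 yaw 0.0
[[107, 190, 176], [107, 183, 176], [108, 181, 176], [108, 184, 176], [107, 181, 176], [107, 187, 177], [108, 181, 179], [107, 187, 175], [109, 81, 66], [15, 23, 44], [30, 6, 40], [15, 36, 43], [15, 26, 40], [17, 40, 45], [20, 18, 43], [138, 47, 27], [102, 47, 27], [0, 11, 23]]
```

```bash
python3 -m jog '[[1,-0.0076,-0.034,0,0],[1,-0.0076,-0.034,0,0],[1,-0.0076,-0.034,0,0],[1,-0.0076,-0.034,0,0],[1,-0.0076,-0.034,0,0]]' >/dev/null
python3 -m jog '[[1,-0.0076,-0.034,0,0],[1,-0.0076,-0.034,0,0],[1,0,0,0.03,-5.1],[1,0,0,0.03,-5.1],[1,0,0,0,0]]' >/dev/null
python3 -m jog '[[1,0,0,0,0],[1,0,0,0,0],[1,0,0,0,0]]'
python3 -c "
from h import *
go(.4698,-.0475,.109,191.46)"
```

```text
clock: 38.1
tcp_pos: [0.4709, -0.047, 0.1267]
orientation: [0.005, -0.1, 0.995, 0.008]
wrist_force: [-0.6, 0.9, -5.7]
finger_gap: 0.0463
grip_force: 85.7
t38.1 tcp [470.9 -47.  126.7] phi -168.6 gap 46.3 j6 -0.48 | shift mm [ 1.4 -0.5 17.7] turn -0.0 (other 180.0)
```

```bash
(python3 -m jog '[[1,0.001,-0.0005,0.008,0],[1,0,0,0.008,0],[1,0,0,0,0],[1,0,0,0,0]]'
python3 -m jog '[[1,0,0,0.003,0],[1,0,0,0,0],[1,0,0,0,0]]'
python3 -m jog '[[1,0,0,0.002,0],[1,0,0,0,0],[1,0,0,0,0]]') | grep -E "tcp|wrist"
```

```text
tcp_pos: [0.4681, -0.047, 0.1083]
wrist_force: [-0.8, -0.5, -5.4]
tcp_pos: [0.4687, -0.0474, 0.1057]
wrist_force: [-0.3, 1.1, -5.9]
tcp_pos: [0.4691, -0.0475, 0.1044]
wrist_force: [-0.9, 0.6, 1.3]
```

```bash
python3 -m jog '[[1,0,0,0.001,0],[0.2,0,0,0,0],[-0.2,0,0,0,0],[-1,0,0,0,0],[-1,0,0,0,0]]' | grep wrist
python3 -m jog '[[-1,0,0,0,0],[-1,0,0,-0.02,0],[-1,0,0,-0.03,0],[-1,0,0,-0.035,0],[-1,0,0,0,0]]' >/dev/null
python3 - <<'E'
from h import *
w=blue(.112); go(.641,.298,.19,209.3)
hsv=cv2.cvtColor(w['img'],cv2.COLOR_RGB2HSV); m=cv2.inRange(hsv,(100,120,60),(125,255,255)); n,l,st,ce=cv2.connectedComponentsWithStats(m)
i=1+st[1:,4].argmax(); print(st[i]); v=hsv[:,:,2]; print([int(v[r,245:260].mean()) for r in range(st[i,1],st[i,1]+30,2)])
for r in range(st[i,1]+4,st[i,1]+st[i,3],12): print(r,np.where(l[r]==i)[0][[0,-1]],end=' ')
E
```

```text
wrist_force: [-0.7, -0.5, -0.4]
[256. 193.] 8227 [0.4624, -0.0502, 0.0873, 0.0472, 11.6463]
t39.8 tcp [470.9 -49.6 191.2] phi -168.5 gap 85.3 j6 -0.49 | shift mm [-235.8  306.8    8.7] turn -17.8 (other 162.2)
[ 221  132   72  123 8227]
[81, 81, 92, 86, 80, 82, 80, 97, 99, 100, 100, 100, 100, 99, 99]
136 [225 261] 148 [221 292] 160 [221 292] 172 [222 291] 184 [222 291] 196 [222 291] 208 [222 290] 220 [223 290] 232 [223 289] 244 [224 289]
```

```bash
python3 - <<'E'
from h import *
c=env.read_camera('wrist')
B=np.array([px2w(c,u,v,.112)[:2] for u,v in [(221,146),(292,146),(288,255),(224,255)]]); print(B.mean(0),np.hypot(*(B[1]-B[0])),np.hypot(*(B[2]-B[1])))
E
python3 -m jog '[[-1,-0.0236,0.0307,0,0],[-1,-0.0236,0.0307,0,0],[-1,-0.0236,0.0307,0,0],[-1,-0.0236,0.0307,0,0],[-1,-0.0236,0.0307,0,0]]' >/dev/null
python3 -m jog '[[-1,-0.0236,0.0307,0,0],[-1,-0.0236,0.0307,0,0],[-1,-0.0236,0.0307,0,0],[-1,-0.0236,0.0307,0,0],[-1,-0.0236,0.0307,0,0]]' >/dev/null
python3 -m jog '[[-1,0,0,0,-6],[-1,0,0,0,-6],[-1,0,0,0,-5.8],[-1,0,0,0,0],[-1,0,0,0,0]]' >/dev/null
python3 - <<'E'
from h import *
w=blue(.026); go(.641,.298,.017,209.3)
hsv=cv2.cvtColor(w['img'],cv2.COLOR_RGB2HSV); v=hsv[:,:,2]
print([int(v[r,245:262].mean()) for r in range(90,270,3)])
E
```

```text
[ 0.46538917 -0.04912682] 0.044990839087265595 0.07831329879050056
[441. 142.] 4457 [0.5283, 0.4327, 0.0695, 0.0559, 5.8653]
[248. 176.] 4734 [0.6419, 0.2966, 0.087, 0.0505, 28.9799]
t41.2 tcp [638.  298.7 193.4] phi -150.9 gap 85.7 j6 -0.19 | shift mm [ -0.3  -4.3 176.4] turn -0.2 (other 179.8)
[35, 34, 35, 35, 36, 35, 37, 36, 37, 37, 37, 37, 36, 34, 92, 106, 116, 133, 159, 198, 231, 244, 243, 243, 242, 242, 242, 242, 243, 244, 243, 243, 243, 244, 244, 246, 248, 250, 250, 250, 250, 250, 251, 252, 142, 65, 65, 64, 65, 65, 64, 65, 65, 65, 64, 65, 65, 65, 65, 65]
```

```bash
python3 - <<'E'
from h import *
c=env.read_camera('wrist'); a=np.radians(29.2); X=np.array([np.cos(a),np.sin(a)])
p=px2w(c,248,221.5,.026)[:2]; print('near edge',p,'centre',p-.042*X); q=px2w(c,248,148,.04)[:2]; print('far',q,'centre by far',q+.042*X)
E
```

```text
near edge [0.68007822 0.31717287] centre [0.6434155  0.29668276]
far [0.61428872 0.28112815] centre by far [0.65095145 0.30161825]
```

```bash
python3 -m jog '[[-1,-0.0038,-0.0035,0.04,0],[-1,0,0,0.04,0],[-1,0,0,0.04,0],[-1,0,0,0.04,0],[-1,0,0,0.016,0]]'|grep tcp
python3 -m jog '[[-1,0,0,0,0],[1,0,0,0,0],[1,0,0,0,0],[1,0,0,0,0],[1,0,0,0,0]]' 90 | grep -E "tcp|gap|grip"
python3 -m jog '[[1,0,0,0,0],[1,0,0,0,0],[1,0,0,0,0],[1,0,0,0,0]]' >/dev/null
python3 -m jog '[[1,0,0,-0.015,0],[1,0,0,-0.02,0],[1,0,0,-0.035,0],[1,0,0,-0.035,0],[1,0,0,-0.035,0]]' >/dev/null
python3 -m jog '[[1,0,0,-0.04,0],[1,0,0,-0.02,0],[1,0,0,0,0],[1,0,0,0,0]]'
python3 - <<'E'
from h import *
go(.4683,-.0478,.20,191.46); w=blue(.026)
hsv=cv2.cvtColor(w['img'],cv2.COLOR_RGB2HSV); v=hsv[:,:,2]
print([(r,int(v[r,245:262].mean())) for r in range(90,383,4)])
E
```

```text
tcp_pos: [0.6407, 0.2992, 0.0123]
tcp_pos: [0.6468, 0.3013, 0.0226]
finger_gap: 0.0459
grip_force: 97.0
clock: 43.13
tcp_pos: [0.6438, 0.2975, 0.2197]
orientation: [0.006, -0.253, 0.968, 0.008]
wrist_force: [0.0, 0.0, -8.9]
finger_gap: 0.0453
grip_force: 94.4
t43.1 tcp [643.8 297.5 219.7] phi -150.7 gap 45.3 j6 -0.20 | shift mm [ 322.2 -215.6   12. ] turn 17.8 (other -162.2)
[432. 133.] 3836 [0.5281, 0.4332, 0.0692, 0.0553, 5.8194]
[254. 252.] 20076 [0.7408, 0.3539, 0.2292, 0.1373, 29.2784]
[(90, 37), (94, 37), (98, 37), (102, 40), (106, 39), (110, 38), (114, 38), (118, 36), (122, 37), (126, 36), (130, 37), (134, 37), (138, 38), (142, 37), (146, 37), (150, 36), (154, 36), (158, 58), (162, 60), (166, 97), (170, 109), (174, 109), (178, 109), (182, 114), (186, 112), (190, 111), (194, 135), (198, 138), (202, 138), (206, 138), (210, 137), (214, 137), (218, 137), (222, 137), (226, 137), (230, 136), (234, 134), (238, 134), (242, 135), (246, 135), (250, 135), (254, 135), (258, 136), (262, 136), (266, 137), (270, 137), (274, 137), (278, 137), (282, 137), (286, 137), (290, 137), (294, 154), (298, 235), (302, 242), (306, 243), (310, 243), (314, 243), (318, 243), (322, 241), (326, 241), (330, 242), (334, 243), (338, 242), (342, 241), (346, 206), (350, 67), (354, 68), (358, 68), (362, 67), (366, 67), (370, 67), (374, 43), (378, 39), (382, 40)]
```

```bash
python3 -c "
from h import *
held([(253,347)]*4,.005); held([(253,166)]*4,.019);held([(253,192.5)]*4,.019);held([(253,347)]*4,.002);held([(253,347)]*4,.008)
"
```

```text
dz 0.005 size [0. 0.] off [-37.   -1.5] phi -150.73 yaw 0.0
dz 0.019 size [0. 0.] off [56.2 -1.4] phi -150.74 yaw 0.0
dz 0.019 size [0. 0.] off [47.1 -1.3] phi -150.73 yaw 0.0
dz 0.002 size [0. 0.] off [-37.1  -1.2] phi -150.73 yaw 0.0
dz 0.008 size [0. 0.] off [-31.2  -1.3] phi -150.73 yaw 0.0
```

```bash
for i in 1 2; do python3 -m jog '[[1,0.0318,-0.0217,0,0],[1,0.0318,-0.0217,0,0],[1,0.0318,-0.0217,0,0],[1,0.0318,-0.0217,0,0],[1,0.0318,-0.0217,0,0]]' >/dev/null; done
python3 -m jog '[[1,0,0,0,6],[1,0,0,0.02,6],[1,0,0,0.02,5.8],[1,0,0,0.015,0],[1,0,0,0,0]]' >/dev/null
python3 -m jog '[[1,0,0,0,0],[1,0,0,0,0],[1,0,0,0,0]]'
python3 -c "
from h import *
go(.4722,-.047,.137,191.46); go(.4722,-.047,.137,191.46)"
```

```text
clock: 44.93
tcp_pos: [0.4733, -0.0466, 0.158]
orientation: [0.005, -0.1, 0.995, 0.008]
wrist_force: [0.5, 0.1, -8.0]
finger_gap: 0.046
grip_force: 94.8
t44.9 tcp [473.3 -46.6 158. ] phi -168.5 gap 46.0 j6 -0.48 | shift mm [ 1.4 -0.5 21. ] turn 0.0 (other -180.0)
t44.9 tcp [473.3 -46.6 158. ] phi -168.5 gap 46.0 j6 -0.48 | shift mm [ 1.4 -0.5 21. ] turn 0.0 (other -180.0)
```

```bash
(python3 -m jog '[[1,0.001,-0.0005,0.01,0],[1,0,0,0.009,0],[1,0,0,0,0],[1,0,0,0,0]]'
python3 -m jog '[[1,0,0,0.003,0],[1,0,0,0,0],[1,0,0,0,0]]'
python3 -m jog '[[1,0,0,0.002,0],[1,0,0,0,0],[1,0,0,0,0]]') | grep -E "tcp|wrist"
```

```text
tcp_pos: [0.4707, -0.0465, 0.1368]
wrist_force: [0.6, -0.4, -8.2]
tcp_pos: [0.4719, -0.0468, 0.1349]
wrist_force: [-0.3, -0.4, -8.1]
tcp_pos: [0.472, -0.0469, 0.1345]
wrist_force: [-4.8, 0.6, 5.1]
```

```bash
python3 -m jog '[[0.2,0,0,0,0],[-0.2,0,0,0,0],[-1,0,0,0,0],[-1,0,0,0,0],[-1,0,0,-0.02,0]]' >/dev/null
python3 -m jog '[[-1,0,0,-0.03,0],[-1,0,0,-0.04,0],[-1,0,0,0,0],[-1,0,0,0,0],[-1,0,0,0,0]]' >/dev/null
python3 - <<'E'
from h import *
w=blue(.138); go(.528,.437,.2,95.8)
hsv=cv2.cvtColor(w['img'],cv2.COLOR_RGB2HSV); m=cv2.inRange(hsv,(100,120,60),(125,255,255)); n,l,st,ce=cv2.connectedComponentsWithStats(m)
i=1+st[1:,4].argmax(); print(st[i]); v=hsv[:,:,2]; print([int(v[r,245:260].mean()) for r in range(st[i,1]-4,st[i,1]+st[i,3]+4,4)])
a=np.radians(11.46);R=np.array([[np.cos(a),-np.sin(a)],[np.sin(a),np.cos(a)]])
r1=st[i,1]+st[i,3]; b=np.where(l[r1-4]==i)[0]; p=np.mean([px2w(w,b[k],r1,.138)[:2] for k in (0,-1)],0); print(b[[0,-1]],'near edge in jig (x +42?)',(R.T@(p-[.4683,-.0478])*1e3).round(1))
E
```

```text
[254. 192.] 8671 [0.4627, -0.0493, 0.0934, 0.05, 12.124]
[  5. 202.] 403 [0.5054, -0.2144, 0.0381, 0.0097, 177.4682]
t46.6 tcp [470.9 -48.2 222.2] phi -168.5 gap 85.5 j6 -0.48 | shift mm [-152.3  463.7   31. ] turn -84.3 (other 95.7)
[ 216  128   77  130 8671]
[144, 88, 99, 83, 81, 84, 101, 103, 103, 102, 102, 103, 102, 101, 101, 100, 101, 161, 204, 205, 206, 206, 205, 204, 204, 205, 208, 207, 206, 204, 205, 207, 215, 164, 49]
[222 286] near edge in jig (x +42?) [42.1 -0.8]
```

```bash
for i in 1 2; do python3 -m jog '[[-1,-0.0127,0.0386,0,0],[-1,-0.0127,0.0386,0,0],[-1,-0.0127,0.0386,0,0],[-1,-0.0127,0.0386,0,0],[-1,-0.0127,0.0386,0,0]]' >/dev/null; done
python3 -m jog '[[-1,-0.0127,0.0386,0,0],[-1,-0.0127,0.0386,0,0],[-1,0,0,0.01,6.84],[-1,0,0,0.01,6.84],[-1,0,0,0.01,6.84]]' >/dev/null
for i in 1 2; do python3 -m jog '[[-1,0,0,0,6.84],[-1,0,0,0,6.84],[-1,0,0,0,6.84],[-1,0,0,0,6.84],[-1,0,0,0,6.84]]' >/dev/null; done
python3 -m jog '[[-1,0,0,0,6.84],[-1,0,0,0,0],[-1,0,0,0,0],[-1,0,0,0,0]]' | grep tcp
python3 - <<'E'
from h import *
w=blue(.022); go(.528,.437,.018,95.8)
hsv=cv2.cvtColor(w['img'],cv2.COLOR_RGB2HSV); v=hsv[:,:,2]
print([(r,int(v[r,245:262].mean())) for r in range(120,250,4)])
E
```

```text
tcp_pos: [0.5281, 0.4362, 0.2004]
[254. 168.] 3474 [0.5278, 0.4426, 0.0704, 0.0481, 5.7517]
t49.1 tcp [528.2 436.3 200.7] phi 95.8 gap 85.6 j6 2.04 | shift mm [ -2.2  -1.3 182.7] turn 0.0 (other -180.0)
[(120, 43), (124, 44), (128, 43), (132, 44), (136, 43), (140, 43), (144, 70), (148, 213), (152, 214), (156, 214), (160, 211), (164, 74), (168, 152), (172, 111), (176, 97), (180, 80), (184, 92), (188, 92), (192, 109), (196, 38), (200, 37), (204, 37), (208, 38), (212, 37), (216, 38), (220, 37), (224, 38), (228, 38), (232, 38), (236, 38), (240, 37), (244, 38), (248, 38)]
```

```bash
python3 -c "
from h import *
c=env.read_camera('wrist'); p=px2w(c,254,194.5,.022)[:2]; q=px2w(c,254,145.5,.022)[:2]; q2=px2w(c,254,145.5,.0)[:2]
print(p,p+.023*np.array([-.101,.995]),q,q2); go(.5278,.4415,.018,95.8)"
```

```text
[0.53100535 0.41724449] [0.52868235 0.44012949] [0.52610776 0.46520814] [0.52661451 0.46168579]
t49.2 tcp [528.3 436.3 201. ] phi 95.8 gap 85.6 j6 2.04 | shift mm [  2.2  -1.2 183.1] turn 0.0 (other -180.0)
```

```bash
python3 -m jog '[[-1,0.0025,-0.001,0.04,0],[-1,0,0,0.04,0],[-1,0,0,0.04,0],[-1,0,0,0.04,0],[-1,0,0,0.023,0]]'|grep -E "tcp|wrist"
python3 -m jog '[[-1,0,0,0,0],[-1,0,0,0,0],[1,0,0,0,0],[1,0,0,0,0],[1,0,0,0,0]]' 80 | grep -E "tcp|gap|grip"
python3 -m jog '[[1,0,0,0,0],[1,0,0,0,0],[1,0,0,0,0],[1,0,0,0,0]]' | grep -E "tcp|gap|grip"
python3 -m jog '[[1,0,0,-0.015,0],[1,0,0,-0.02,0],[1,0,0,-0.035,0],[1,0,0,-0.035,0],[1,0,0,-0.035,0]]' >/dev/null
python3 -m jog '[[1,0,0,-0.04,0],[1,0,0,-0.04,0],[1,0,0,0,0],[1,0,0,0,0]]'
python3 - <<'E'
from h import *
go(.4683,-.0478,.24,191.46); w=cam('wrist')
hsv=cv2.cvtColor(w['img'],cv2.COLOR_RGB2HSV); v=hsv[:,:,2]
print([(r,int(v[r,245:262].mean())) for r in range(180,383,4)])
print([(r,int(v[r,190:200].mean())) for r in range(180,383,4)])
E
```

```text
tcp_pos: [0.5259, 0.4405, 0.0137]
wrist_force: [-0.4, -0.3, 0.4]
tcp_pos: [0.5303, 0.4434, 0.0223]
finger_gap: 0.064
grip_force: 91.5
tcp_pos: [0.5303, 0.4434, 0.0223]
finger_gap: 0.0644
grip_force: 91.4
clock: 51.08
tcp_pos: [0.5285, 0.4391, 0.2429]
orientation: [-0.003, 0.671, 0.741, 0.012]
wrist_force: [0.5, 0.5, -6.1]
finger_gap: 0.0643
grip_force: 90.7
t51.1 tcp [528.5 439.1 242.9] phi 95.7 gap 64.3 j6 2.04 | shift mm [-478.4 -108.4   -8.4] turn 84.3 (other -95.7)
[(180, 37), (184, 37), (188, 36), (192, 37), (196, 37), (200, 36), (204, 37), (208, 37), (212, 55), (216, 71), (220, 71), (224, 73), (228, 88), (232, 155), (236, 134), (240, 112), (244, 99), (248, 90), (252, 89), (256, 89), (260, 77), (264, 70), (268, 71), (272, 72), (276, 81), (280, 86), (284, 89), (288, 96), (292, 99), (296, 92), (300, 89), (304, 86), (308, 87), (312, 92), (316, 94), (320, 77), (324, 77), (328, 84), (332, 142), (336, 201), (340, 209), (344, 207), (348, 207), (352, 155), (356, 154), (360, 42), (364, 43), (368, 43), (372, 39), (376, 24), (380, 22)]
[(180, 23), (184, 25), (188, 25), (192, 28), (196, 36), (200, 40), (204, 36), (208, 36), (212, 48), (216, 72), (220, 71), (224, 72), (228, 75), (232, 117), (236, 115), (240, 115), (244, 114), (248, 98), (252, 87), (256, 87), (260, 81), (264, 72), (268, 71), (272, 73), (276, 80), (280, 86), (284, 90), (288, 95), (292, 98), (296, 93), (300, 91), (304, 85), (308, 87), (312, 90), (316, 89), (320, 43), (324, 42), (328, 44), (332, 43), (336, 43), (340, 43), (344, 42), (348, 41), (352, 43), (356, 43), (360, 43), (364, 42), (368, 37), (372, 33), (376, 33), (380, 21)]
```

```bash
python3 -c "
from h import *
for d in (0,.003): held([(220,230)]*4,d); held([(250,358)]*4,d)
"
```

```text
dz 0 size [0. 0.] off [ 20.8 -14.4] phi 95.72 yaw 0.0
dz 0 size [0. 0.] off [-48.6  -1.9] phi 95.71 yaw 0.0
dz 0.003 size [0. 0.] off [ 22.5 -14.6] phi 95.71 yaw 0.0
dz 0.003 size [0. 0.] off [-45.   -2.3] phi 95.71 yaw 0.0
```

```bash
for i in 1 2; do python3 -m jog '[[1,-0.0368,-0.0084,0,0],[1,-0.0368,-0.0084,0,0],[1,-0.0368,-0.0084,0,0],[1,-0.0368,-0.0084,0,0],[1,-0.0368,-0.0084,0,0]]' >/dev/null; done
python3 -m jog '[[1,-0.0368,-0.0084,0,0],[1,-0.0368,-0.0084,0,0],[1,-0.0368,-0.0084,0,0],[1,0,0,0,-6.84],[1,0,0,0,-6.84]]' >/dev/null
for i in 1 2; do python3 -m jog '[[1,0,0,0,-6.84],[1,0,0,0,-6.84],[1,0,0,0,-6.84],[1,0,0,0,-6.84],[1,0,0,0,-6.84]]' >/dev/null; done
python3 -m jog '[[1,0,0,0,-6.84],[1,0,0,0,-6.84],[1,0,0,0,0],[1,0,0,0,0],[1,0,0,0,0]]'
python3 -c "
from h import *
go(.4673,-.048,.18,191.46)"
```

```text
clock: 53.83
tcp_pos: [0.4656, -0.0485, 0.2291]
orientation: [0.003, -0.098, 0.995, 0.009]
wrist_force: [-0.2, -0.2, -5.6]
finger_gap: 0.0645
grip_force: 90.8
t53.8 tcp [465.6 -48.5 229.1] phi -168.7 gap 64.5 j6 -0.48 | shift mm [-1.4 -0.6 49.1] turn -0.2 (other 179.8)
```

```bash
python3 -m jog '[[1,-0.0014,-0.0006,0.02,-0.2],[1,0,0,0.02,0],[1,0,0,0.01,0],[1,0,0,0,0],[1,0,0,0,0]]' >/dev/null
python3 -m jog '[[1,0,0,0,0],[1,0,0,0,0]]' >/dev/null
python3 - <<'E'
from h import *
go(.4673,-.048,.163,191.46); w=cam('wrist'); im=w['img'][:,:,::-1]; t=cam('top')['img'][:,:,::-1]
s=cam('side')['img'][:,:,::-1]
cv2.imwrite('pics/last.png',im); cv2.imwrite('pics/laststide.png',s)
v=cv2.cvtColor(w['img'],cv2.COLOR_RGB2HSV)
print([(r,v[r,250].tolist()) for r in range(90,300,5)])
E
```

```text
t54.4 tcp [468.6 -48.3 180.9] phi -168.4 gap 64.3 j6 -0.49 | shift mm [ 1.4  0.3 17.9] turn 0.2 (other -179.8)
[(90, [15, 8, 136]), (95, [20, 6, 137]), (100, [15, 4, 135]), (105, [38, 7, 137]), (110, [30, 9, 137]), (115, [18, 9, 136]), (120, [15, 8, 133]), (125, [23, 246, 119]), (130, [22, 246, 144]), (135, [22, 244, 144]), (140, [108, 178, 83]), (145, [108, 176, 103]), (150, [108, 171, 88]), (155, [108, 172, 83]), (160, [107, 185, 80]), (165, [107, 172, 86]), (170, [107, 185, 99]), (175, [107, 181, 104]), (180, [106, 184, 104]), (185, [107, 185, 105]), (190, [107, 177, 105]), (195, [108, 172, 105]), (200, [108, 185, 102]), (205, [107, 176, 103]), (210, [106, 184, 101]), (215, [107, 181, 83]), (220, [106, 193, 82]), (225, [109, 168, 85]), (230, [107, 185, 102]), (235, [107, 186, 103]), (240, [107, 176, 103]), (245, [107, 179, 104]), (250, [107, 180, 102]), (255, [107, 171, 106]), (260, [107, 183, 89]), (265, [107, 179, 81]), (270, [107, 181, 83]), (275, [107, 186, 89]), (280, [108, 179, 100]), (285, [107, 189, 105]), (290, [107, 192, 110]), (295, [107, 191, 107])]
```

```bash
python3 - <<'E'
from h import *
w=env.read_camera('wrist'); v=cv2.cvtColor(w['img'],cv2.COLOR_RGB2HSV)[:,:,2].astype(int)
g=v[:,225:280].mean(1); d=np.diff(g); print([(r,int(g[r-2]),int(g[r+3])) for r in range(100,300) if abs(g[r+3]-g[r-2])>8])
z=env.get_state()['tcp_pos'][2]
a=np.radians(11.46);R=np.array([[np.cos(a),-np.sin(a)],[np.sin(a),np.cos(a)]])
J=lambda u,r,h:(R.T@(px2w(w,u,r,h)[:2]-[.4683,-.0478])*1e3).round(1)
for r in (166,168,170): print('lug far top edge?',r,J(252,r,.152))
for r in (211,213): print('lug inner',r,J(252,r,.152),'or rib bottom',J(252,r,z-.0215))
for r in (227,229): print('rib slab front top',r,J(252,r,z))
E
```

```text
[(122, 133, 117), (124, 133, 142), (125, 133, 144), (126, 127, 144), (127, 117, 144), (128, 130, 144), (135, 144, 120), (136, 144, 107), (137, 144, 98), (138, 144, 98), (139, 144, 98), (140, 120, 98), (142, 98, 107), (144, 98, 85), (145, 98, 83), (146, 99, 83), (147, 107, 87), (148, 96, 84), (167, 84, 97), (168, 83, 103), (169, 83, 103), (170, 83, 103), (171, 83, 103), (209, 102, 92), (210, 102, 83), (211, 102, 81), (212, 102, 81), (213, 102, 81), (214, 92, 81), (226, 82, 97), (227, 82, 102), (228, 82, 103), (229, 83, 103), (230, 86, 103), (257, 102, 88), (258, 102, 82), (259, 102, 82), (260, 102, 82), (261, 101, 82), (272, 82, 90), (273, 82, 93), (274, 83, 94), (275, 85, 96), (276, 88, 97), (277, 90, 98), (285, 101, 109), (287, 104, 112)]
lug far top edge? 166 [-44.5  -2.1]
lug far top edge? 168 [-43.5  -2.1]
lug far top edge? 170 [-42.5  -2.1]
lug inner 211 [-20.8  -2.1] or rib bottom [-23.5  -2.2]
lug inner 213 [-19.6  -2.1] or rib bottom [-22.5  -2.2]
rib slab front top 227 [-24.8  -2.4]
rib slab front top 229 [-23.8  -2.4]
```

View pics/last.png

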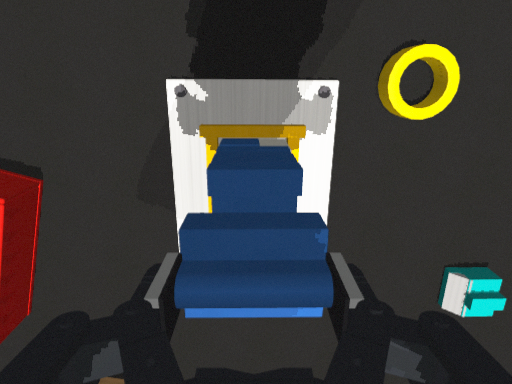

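```bash
(python3 -m jog '[[1,-0.0007,0,0.008,0],[1,0,0,0.008,0],[1,0,0,0,0],[1,0,0,0,0]]'
python3 -m jog '[[1,0,0,0.002,0],[1,0,0,0,0],[1,0,0,0,0]]'
python3 -m jog '[[1,0,0,0.002,0],[1,0,0,0,0],[1,0,0,0,0]]') | grep -E "tcp|wrist"
```

```text
tcp_pos: [0.4677, -0.0474, 0.1627]
wrist_force: [-0.2, -0.1, -5.2]
tcp_pos: [0.4686, -0.0477, 0.1618]
wrist_force: [-0.1, -0.8, -5.3]
tcp_pos: [0.4691, -0.0477, 0.1607]
wrist_force: [-1.2, -0.0, 3.3]
```

Contact at the expected height; check the gap before release.

```bash
python3 -m jog '[[1,0,0,0.0005,0],[0.0,0,0,0,0],[-0.4,0,0,0,0],[-1,0,0,0,0],[-1,0,0,0,0]]' | grep -E "wrist|gap"
python3 -m jog '[[-1,0,0,-0.02,0],[-1,0,0,-0.03,0],[-1,0,0,-0.04,0],[-1,0,0,0,0],[-1,0,0,0,0]]' | grep -E "tcp|wrist"
python3 - <<'E'
from h import *
w=blue(.16); v=cv2.cvtColor(w['img'],cv2.COLOR_RGB2HSV)[:,:,2].astype(int); g=v[:,235:272].mean(1)
print([(r,int(g[r-2]),int(g[r+3])) for r in range(100,300) if abs(g[r+3]-g[r-2])>8])
a=np.radians(11.46);R=np.array([[np.cos(a),-np.sin(a)],[np.sin(a),np.cos(a)]])
hs=cv2.cvtColor(w['img'],cv2.COLOR_RGB2HSV); m=cv2.inRange(hs,(100,120,60),(125,255,255)); 
for r in range(110,270,6):
    b=np.where(m[r,150:350])[0]
    if len(b): print(r,b[0]+150,b[-1]+150,end='; ')
E
```

```text
wrist_force: [-0.7, 1.0, 0.0]
finger_gap: 0.0847
tcp_pos: [0.47, -0.0498, 0.2517]
wrist_force: [0.9, 0.3, -1.8]
[255. 187.] 9141 [0.4562, -0.0514, 0.0842, 0.071, 11.2804]
[ 12. 201.] 1526 [0.5066, -0.2146, 0.061, 0.022, 177.4871]
[(111, 156, 143), (113, 157, 166), (114, 157, 169), (115, 156, 169), (116, 143, 169), (117, 153, 169), (121, 169, 126), (122, 169, 122), (123, 169, 118), (124, 169, 115), (125, 169, 124), (126, 126, 107), (127, 122, 98), (128, 118, 102), (129, 115, 99), (130, 124, 97), (131, 107, 97), (138, 97, 106), (139, 95, 119), (140, 97, 122), (141, 98, 122), (142, 98, 123), (143, 106, 122), (162, 122, 113), (163, 122, 100), (164, 122, 97), (165, 122, 97), (166, 122, 98), (167, 113, 98), (170, 97, 115), (171, 98, 122), (172, 98, 121), (173, 98, 122), (174, 98, 122), (181, 122, 142), (182, 121, 182), (183, 121, 213), (184, 121, 230), (185, 124, 232), (186, 142, 221), (188, 213, 138), (189, 230, 120), (190, 232, 112), (191, 221, 101), (192, 184, 98), (193, 138, 98), (194, 120, 98), (195, 112, 99), (197, 98, 123), (198, 98, 139), (199, 98, 153), (200, 99, 165), (201, 106, 178), (202, 123, 188), (203, 139, 197), (204, 153, 207), (205, 165, 218), (206, 178, 223), (207, 188, 228), (208, 197, 231), (209, 207, 233), (210, 218, 233), (213, 231, 223), (214, 233, 221), (215, 233, 217), (216, 231, 207), (217, 227, 197), (219, 221, 232), (220, 217, 232), (221, 207, 232), (222, 197, 232), (231, 233, 242), (232, 233, 243), (234, 229, 243), (237, 243, 173), (238, 243, 66), (239, 243, 60), (240, 244, 59), (241, 245, 60), (242, 173, 60)]
128 229 258; 134 226 283; 140 223 288; 146 223 289; 152 223 289; 158 223 288; 164 225 286; 170 211 299; 176 209 301; 182 209 301; 188 209 301; 194 209 301; 200 208 304; 206 207 304; 212 206 304; 218 206 304; 224 211 299; 230 211 299; 236 227 283;
```

```bash
python3 -m jog '[[-1,0,0,-0.04,0],[-1,0,0.035,0,0],[-1,0,0.035,0,0],[-1,0,0.035,0,0],[-1,0,0,0,0]]' | grep -E "clock|tcp"
python3 - <<'E'
from h import *
s=cam('side'); hs=cv2.cvtColor(s['img'],cv2.COLOR_RGB2HSV); m=cv2.inRange(hs,(100,120,50),(125,255,255))
a=np.radians(11.46);R=np.array([[np.cos(a),-np.sin(a)],[np.sin(a),np.cos(a)]])
P=lambda x,y,z:[*(R@np.array([x,y])/1e3+[.4683,-.0478]),z/1e3]
pts=[P(x,y,z) for (A,B,z0,z1) in [(42,24,58,84),(40,24,84,112),(42,24,112,138),(23,33,138,160),(8,33,160,176)] for x in(-A,A) for y in(-B,B) for z in(z0,z1)]
h=np.array([w2px(s,p) for p in pts]); exp=np.zeros((384,512),np.uint8)
for k in range(5): cv2.fillConvexPoly(exp,cv2.convexHull(h[8*k:8*k+8].round().astype(np.int32)),1)
n,l,st,ce=cv2.connectedComponentsWithStats(m); i=l[exp>0]; i=np.bincount(i[i>0]).argmax()
print('IoU',((l==i)&(exp>0)).sum()/((l==i)|(exp>0)).sum(), st[i], 'expected bbox',cv2.boundingRect(exp))
t=cam('top'); hs=cv2.cvtColor(t['img'],cv2.COLOR_RGB2HSV); re=cv2.inRange(hs,(0,170,80),(6,255,255)); n,l,st,ce=cv2.connectedComponentsWithStats(re)
for k in range(1,n):
    if st[k,4]>30: print('red',ce[k].round(),st[k,4],rect(t,l==k,.035))
blue(.024,'top',40)
print(env.get_state()['clock'])
E
```

```text
clock: 56.75
tcp_pos: [0.4444, 0.0573, 0.2898]
IoU 0.2037953795379538 [273 125  17  26 263] expected bbox (272, 126, 33, 46)
red [223. 118.] 31 [0.7866, 0.1533, 0.0228, 0.0146, 179.2079]
red [358. 167.] 1676 [0.5921, -0.3249, 0.1709, 0.1613, 175.8251]
red [510. 260.] 48 [0.2448, -0.8282, 0.0846, 0.0069, 173.0307]
red [ 14. 279.] 835 [0.2307, 0.8798, 0.1033, 0.1008, 88.9802]
red [ 18. 381.] 58 [-0.0953, 0.8499, 0.0398, 0.0218, 88.6577]
[380. 110.] 2536 [0.806, -0.4247, 0.2231, 0.1636, 0.333]
[453. 188.] 4322 [0.5106, -0.6648, 0.2841, 0.2004, 95.7654]
[358. 165.] 107 [0.6019, -0.333, 0.0456, 0.0318, 67.3561]
[355. 177.] 119 [0.5594, -0.3187, 0.0449, 0.0384, 68.2977]
[286. 202.] 310 [0.4761, -0.0696, 0.0959, 0.0506, 171.7092]
[ 14. 257.] 254 [0.3033, 0.8911, 0.0977, 0.0374, 93.1135]
56.9
```

```bash
python3 -m jog '[[-1,0,-0.04,0,0],[-1,0,-0.04,0,0],[-1,0,-0.04,0,0],[-1,0,-0.04,0,0],[-1,0,-0.04,0,0]]' >/dev/null
python3 -m jog '[[-1,0,-0.04,0,0],[-1,0,-0.04,0,0],[-1,0,-0.04,0,0],[-1,0,0,0,0],[-1,0,0,0,0]]' | grep -E "clock|tcp"
python3 - <<'E'
from h import *
s=cam('side'); hs=cv2.cvtColor(s['img'],cv2.COLOR_RGB2HSV); m=cv2.inRange(hs,(100,120,50),(125,255,255))
a=np.radians(11.46);R=np.array([[np.cos(a),-np.sin(a)],[np.sin(a),np.cos(a)]])
P=lambda x,y,z:[*(R@np.array([x,y])/1e3+[.4683,-.0478]),z/1e3]
pts=[P(x,y,z) for (A,B,z0,z1) in [(42,24,58,84),(40,24,84,112),(42,24,112,138),(23,33,138,160),(8,33,160,176)] for x in(-A,A) for y in(-B,B) for z in(z0,z1)]
h=np.array([w2px(s,p) for p in pts]); exp=np.zeros((384,512),np.uint8)
for k in range(5): cv2.fillConvexPoly(exp,cv2.convexHull(h[8*k:8*k+8].round().astype(np.int32)),1)
n,l,st,ce=cv2.connectedComponentsWithStats(m); i=l[exp>0]; i=np.bincount(i[i>0]).argmax()
print('IoU',((l==i)&(exp>0)).sum()/((l==i)|(exp>0)).sum(), st[i], 'expected bbox',cv2.boundingRect(exp))
# lever: red pixels in side image near jig vs expected shut arm
re=cv2.inRange(hs,(0,150,60),(8,255,255)); n,l,st,ce=cv2.connectedComponentsWithStats(re)
e=np.array([w2px(s,P(58,y,35)) for y in (55,-50)]); print('lever expected',e.round())
for k in range(1,n):
    if st[k,4]>15: print('red',st[k])
E
```

```text
clock: 57.73
tcp_pos: [0.5105, -0.2639, 0.2836]
IoU 0.37540453074433655 [273 125  31  27 504] expected bbox (272, 126, 33, 46)
lever expected [[267. 182.]
 [268. 156.]]
red [ 358    0   53   39 1060]
red [239  85  33  44 455]
red [274 100  17  20 106]
red [275 126   9   4  18]
red [264 157   5  22  78]
red [159 180  10   9  60]
```

```bash
python3 - <<'E'
from h import *
s=cam('side'); hs=cv2.cvtColor(s['img'],cv2.COLOR_RGB2HSV)
for r in range(122,190,3): print(r,' '.join('%3d/%3d/%3d'%tuple(hs[r,c]) for c in range(268,310,6)))
E
```

```text
122 179/170/120 179/169/121 179/169/119 178/161/100 173/ 20/ 52 162/ 25/ 52 158/ 25/ 41
125 179/170/120 179/169/119 179/167/119 129/ 84/ 91 175/ 29/ 53 165/ 20/ 51 150/ 18/ 42
128 179/132/ 95 179/173/140   0/174/119 108/151/182 168/ 24/ 53 170/ 15/ 52 158/ 28/ 37
131   0/ 22/ 59   0/ 18/ 58 111/126/176 109/147/179 109/149/182   4/ 34/ 52 150/ 26/ 39
134   5/ 25/ 61   5/ 25/ 61 109/148/183 109/147/182 108/152/190 116/ 62/ 70 150/ 11/ 48
137   0/ 21/ 61 115/ 66/ 85 109/149/193 109/147/181 109/148/184 109/143/150 110/ 93/ 77
140   0/ 21/ 61 109/151/208 109/151/199 109/147/182 108/150/187 108/147/173 110/110/ 93
143   5/ 25/ 61 109/150/206 108/149/200 110/131/121 109/147/180 109/144/152 110/ 98/ 96
146   5/ 24/ 63 109/148/205 109/148/191 111/112/ 96 109/149/193 109/145/167 110/114/112
149 174/ 22/ 59 109/148/197 111/114/101 111/105/ 92 111/108/ 92 109/138/129 116/ 28/ 63
152 175/ 31/ 49 112/101/ 91 111/104/ 93 110/103/ 92 109/119/103 111/110/ 90  15/  9/ 59
155 174/ 27/ 47 111/111/ 99 111/100/ 92 110/104/ 91 110/106/ 91 110/111/ 92  10/ 14/ 55
158   1/167/241 110/112/105 111/ 98/ 91 111/
[... 223 characters left out ...]
   1/159/243 112/118/ 93 111/105/ 95  23/ 12/ 83  23/ 12/ 83  20/117/137  30/  3/249
170   2/130/242  37/  9/243  33/ 11/249  26/ 15/133  26/ 16/128  20/107/145  34/  9/190
173   2/126/227  30/ 18/172  30/ 17/136  30/ 17/138  33/ 18/139  20/127/135  35/  9/163
176   2/160/215  23/ 22/141  33/ 16/140  30/ 17/139  33/ 18/140  20/128/136  35/  9/163
179   2/135/208  21/129/238  20/117/215  20/ 91/184  22/ 28/139  20/137/156  30/  8/163
182  40/  3/229  19/162/198  20/160/209  19/161/217  20/160/230  26/144/255  30/  8/226
185   3/ 77/112  30/  4/244  40/  3/242  40/  3/243  30/ 12/232  20/109/147  30/  3/249
188  23/ 13/ 79  30/  3/247  30/  3/247  40/  3/249  30/  3/249  30/  2/251  30/  2/249
```

The side view puts the column where it should be; its shaded faces were only below my saturation threshold. Blue runs continuously from row 125 to 169. The lever is at columns 264–268, the expected shut position.

```bash
python3 -c "
from workcell import env
print(env.hand_in())"
```

```text
the job is handed in; nothing more can be done
None
```

I handed the job in at about 58 s: the carrier is seated, the lever is shut, both scrap pieces are in the bin, and all four sound weights are stacked on the pad (ell, arch, lug, rib, bottom to top), each within about 3 mm of centre by camera; the verdict was not shown.

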